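Fit a line card in the shop's telephone exchange

TASK

Take the line card with the blue handle and orange levers out of the foam-lined box and lower it gently, levers still open, into the guides of the empty middle slot of the telephone exchange until it stands on its connector. Let go of it, then swing its two orange levers inward by turns, each only part of the way at a time so that the card goes down level, until both levers are fully shut and the card is home. Let the levers do the seating: do not press the card home by hand, do not force a lever that has come to its stop, and leave everything else where it is.

Things in the scene. Friction and masses are not known exactly. Their poses are not given: they have to be found in the camera images.
- card_grip (a point): centre of the blue handle bar of the line card to fit (green board, aluminium face plate, orange levers, about 0.28 kg). The bar is 12 mm thick (x), 60 mm long (y), 14 mm high, on posts at y = +-26 mm: grip it across its thickness from above. x across the card, y along it, z up. The face plate's top (36 mm in x, 156 mm in y) lies 31 mm below this point. The card is the same either way round.
- card_foot (a point): middle of the lower edge of the line card's board, 114 mm below card_grip. The board is 3 mm thick, 150 mm long (y), 80 mm high. At the start the lower 56 mm stands upright in a slot of the foam-lined box with 1 mm of play; it lifts straight out. Card home: this point is at slot_home.
- lever_l (a joint): angle (rad) of the orange lever at the card's +y end: 0 fully shut, 1.25 fully open. Starts almost fully open; light friction keeps it where it is left. Its lean from upright is (angle - 0.65): open it leans 0.60 outward, away from the card's middle; at 0.65 it is upright; shut it leans 0.65 inward over the face plate, against a hard stop
- lever_r (a joint): the same for the lever at the -y end. With the card standing on its connector each lever swings freely from open to about 0.55; there its toe meets the cage's rail, and from there to 0 it draws its end of the card down 8.5 mm, with two humps of force, at the start and near the end. One lever shut alone cocks the card; half the way (to about 0.33) is safe.
- lever_l_pin (a point): hinge pin of lever_l, fixed in the card, along its x axis: 86 mm from the card's middle at the +y end, 33 mm below card_grip. A 16 mm steel toe points outward from the pin.
- lever_r_pin (a point): hinge pin of lever_r, the same at the -y end
- lever_l_tip (a point): tip end of lever_l on its centre line, 56 mm from the pin; moves with the lever. The lever is 8 mm thick and 10 mm wide, its outer 22 mm 18 mm wide. Push it inward on its outer side, near the tip: about 3 to 11 N while it draws the card, more if the card is cocked or the push is nearer the pin. More than 18 N is too much.
- lever_r_tip (a point): tip end of lever_r, the same
- cage: the telephone exchange: a cream metal card cage, 150 mm in x, 224 mm in y, 100 mm high, open at the top, fixed to the desk, origin under its middle. Cards with grey handles and grey shut levers are fixed in it 42 mm to either side (in x) of the empty middle slot; their handles reach 133 mm and their levers 140 mm above the desk.
- slot_home (a point): in the cage's middle slot, 12 mm above the desk: where card_foot is when the card is home. x across the slot, y along it, z up; the card's x and y lie along these, either way round. Before the levers are used the card stands about 8.5 mm higher, on its connector's sprung contacts, which take some 30 to 40 N to enter.
- guide_top (a point): 78 mm above slot_home: the top of the flared mouths of the two yellow guides, which hold the board's ends at y = +-66 to 76 mm with 1 mm of play in x and 1.3 mm in y, and catch a board up to 3 mm off. Rail lips lie 7 to 10 mm above this point, outside y = +-97 mm; the levers' toes pass inside them only with the levers wide open (over 1.15).
- foam_box: the cardboard box with dark foam, 128 x 198 x 64 mm high, fixed; origin under its middle; two slots along its y axis, 32 mm either side of its middle in x; the line card stands in one, the spare in the other
- spare: a brown spare board with grey handle and grey shut levers, otherwise like the line card (origin at the middle of its lower edge): stays in its slot
- screwdriver: screwdriver, 180 mm, lying on the desk; not needed
- mug: white mug, 80 mm wide, 95 mm high; not needed
- tape: roll of tape, 84 mm wide, 22 mm high; not needed
- glue: white glue bottle with red cap, 44 mm wide, 120 mm high; not needed
- calculator: black calculator, 85 x 150 x 16 mm; not needed
- notebook: red notebook, 150 x 105 x 16 mm; not needed

How it is judged:
On the way:
1. the card stands on its connector in the guides of the middle slot (4 to 12 mm above home), let go, both levers still open (z of card_grip in the frame of slot_home between 0.118 and 0.126 m and horizontal distance between card_grip and slot_home below 0.008 m and angle between the y axis of card_grip and the y axis of slot_home, either way round below 0.033 rad and value of joint each of lever_l, lever_r above 0.8 rad and contact force between the fingers and card below 0.2 N), for 0.2 s.
At the end, for the whole second after the job is handed in: the card is home in the middle slot (within 1.6 mm of its full depth, level within 0.02 rad), both levers shut to within 0.08 rad, at rest and let go (z of card_grip in the frame of slot_home between 0.112 and 0.1156 m and horizontal distance between card_grip and slot_home below 0.008 m and angle between the y axis of card_grip and the y axis of slot_home, either way round below 0.02 rad and value of joint each of lever_l, lever_r below 0.08 rad and linear speed of card below 0.01 m/s); the robot touches nothing.
It fails at once if a lever is pushed with more than 18 N (contact force between the fingers and lever_l above 18 N or contact force between the fingers and lever_r above 18 N).
It fails at once if the card is driven into its connector cocked, one end more than 3.5 mm ahead of the other (0.022 rad out of level) (horizontal distance between card_grip and slot_home below 0.03 m and z of card_grip in the frame of slot_home below 0.1212 m and (angle between card_grip's own y axis and vertical below 1.5488 rad or angle between card_grip's own y axis and vertical above 1.5928 rad)).
It fails at once if the card is rammed into the guides or connector with more than 40 N before its levers are used (value of joint each of lever_l, lever_r above 0.8 rad and contact force between card and cage above 40 N).
It fails at once if the card is pressed home (less than 2.5 mm left to go) while a lever is still open (horizontal distance between card_grip and slot_home below 0.03 m and z of card_grip in the frame of slot_home below 0.1165 m and value of joint any of lever_l, lever_r above 0.8 rad).
It fails at once if something else is moved: the spare by more than 15 mm, the other things by more than 30 mm (distance of spare from where it was at the start of the episode above 0.015 m or distance of any of screwdriver, mug, tape, glue, calculator, notebook from where it was at the start of the episode above 0.03 m).
It also fails if it takes over 72 s, if anything falls off the work surface, if the arm or the gripper's body presses on something with over 40 N, if the wrist force passes 120 N, or if a joint passes its speed limit or range.

ROBOT

A 7-joint arm with a two-finger parallel gripper is mounted at the origin on the work surface. World frame = base frame: x ahead of the robot, y to its left, z up, the work surface at z = 0. Lengths are in m, angles in rad, forces in N, time in s.
With the tool pointing down it reaches from about 0.425 to 0.925 m from the base axis. Payload 6.8 kg.
Tool frame: the origin (TCP) lies at the very end of the fingers, on their centre line; the grasp point (between the pads) lies 19 mm behind it; y points along the fingers, x is the direction in which the jaws open and shut, and the axes are right-handed (so a half turn about y gives the same grasp; the last joint's range is limited). The gripper opens to 85 mm and grips with 20 to 120 N. Pads are 22 mm wide; open, the fingers measure 114 mm over their backs; the gripper's body (76 mm by 85 mm) begins 54 mm behind the grasp point. The pads swing forward as they close: fully open they stand 13 mm farther back than shut.
Start: joints at [0.994, 0.477, 0.022, 1.555, -0.011, 1.109, -0.083], TCP at [0.305, -0.602, 0.231] pointing down, gripper open.
Joint ranges: [-2.96, 2.96], [-0.34, 2.1], [-1.41, 1.46], [0.24, 2.44], [-1.37, 4.51], [0.17, 1.92], [-2.96, 2.96]. Speed limits (rad/s): [2.39, 2.39, 3.14, 3.14, 3.14, 3.14, 3.14].

INTERFACE

Orientations are given as a rotation vector (axis times angle).
In Python, from bench import r, imaging gives the robot as it stands.
- The arm moves only by the shell command python3 -m jog 'ROWS' [FORCE]. ROWS is text: rows parted by semicolons, each of 7 numbers parted by spaces: the turn, a rotation vector about the tool's x, y, z in degrees, then the shift along the tool's x, y, z in mm, then the opening, from 0 (shut) to 1 (fully open). A call has exactly 5 rows; each row shifts and turns the commanded pose from where the row before left it, along the tool's axes as they then stand; what a row does not reach is not made up. A row lasts 1/12 s, in which the tool goes at most 41.7 mm and 7.16 degrees, less where a joint would pass 70% of its speed; a pose out of reach is approached as far as the arm can. A call with a gripper value outside its range is refused whole. The fingers move at their own pace and stop on an object; FORCE is the grip in N (left out, the last holds). Time passes only in rows, so rows that do not move let the fingers close, or fill a call up. It gives the time, the measured TCP pose, the force and the opening at its end, in the units of the state.
- r.get_obs(): the state, without advancing time (a new reading comes with each control period).
- imaging.grab_frame(name): name is "scene" or "top" or "wrist"; returns a dict with "color" (400x640x3 uint8, red, green, blue), "z_map" (400x640 float32, m along the optical axis (not along the pixel's ray), 0 where there is no reading), "fx", "fy", "cx", "cy" (pixels), "k1" (the pictures are not rectified: a ray, as slopes to the right and down, at radius r is drawn at 1 + k1 r^2 times it, then the intrinsics apply), "world_to_cam" (4x4, takes a point from world to camera coordinates); the wrist camera has in their place "hand_eye" (4x4, takes a point from camera to tool coordinates, whose origin is the TCP and whose axes are the tool frame's). Camera axes: x right, y up, looking along -z (the intrinsics and any distortion apply to the point x, -y, -z); pixel columns grow to the right and rows downward; lengths in m; the calibration is good to about 2 mm. A picture is of the moment at which its call begins: read the wrist's pose just before it.
- r.hand_in(): hands the job in, once; it reports no verdict.
The state is a dict: "clock": time; "joints": joint angles; "qvel": joint speeds; "tau": joint torques, N m; "tcp_pos": TCP position; "orientation": TCP orientation; "contact_force": force on the tool from outside, world axes, zero at the start; "moment": the same for the moment, N m; "grip_width": finger opening in m.
Only numpy, scipy, OpenCV 4.12 (cv2) and the standard library are available. Lean on these libraries where they do the work, as an engineer would, in place of code of your own. Each camera call takes 0.05 s, during which the arm holds its last target.

## Working session

There is one attempt and no reset: what is moved stays moved. The work goes in short steps, Python scripts to look and compute and a shell command to move; the robot and the scene stay as the last step left them, time stands still between calls to the robot, and variables do not carry over. Pictures are saved under pics/ and viewed, and the job is handed in when it is done.

```bash
ls; mkdir -p pics; python3 - <<'E'
from bench import r, imaging
import cv2
o=r.get_obs();print(o)
for n in ["scene","top","wrist"]:
    f=imaging.grab_frame(n); cv2.imwrite(f"pics/{n}0.png",f["color"][:,:,::-1]); print(n,f["fx"],f["cx"],f["cy"],f["k1"],f.get("world_to_cam",f.get("hand_eye")))
E
```

```text
pics
{'clock': 0.0, 'joints': array([ 0.99393368,  0.47784607,  0.0223448 ,  1.55643994, -0.01146832,
        1.10929667, -0.08307971]), 'qvel': array([-3.30331647e-04, -1.57777684e-04,  8.22553411e-05,  2.15553318e-03,
       -1.26884307e-03, -1.10560337e-04,  1.04612274e-03]), 'tau': array([ 1.45983438e-03, -5.96441031e+01,  1.60862993e+00, -2.81194228e+01,
        1.25808595e-02,  9.37874982e-03,  1.21972380e-05]), 'tcp_pos': array([ 0.3046639 , -0.60167459,  0.23029986]), 'orientation': array([-1.39439269,  0.85859338, -0.8558609 ]), 'contact_force': array([-0.41523602,  0.41173501,  1.06423938]), 'moment': array([ 0.01533539, -0.02303355, -0.03285037]), 'grip_width': 0.08578150418261306}
scene 486.3398935816806 315.979022604038 200.9997709027403 0.004397523143045052 [[ 8.51192289e-01  5.24852321e-01 -1.31463257e-03 -4.48779230e-01]
 [-4.54957451e-01  7.39082815e-01  4.96759811e-01  2.01101955e-01]
 [ 2.61697162e-01 -4.22240019e-01  8.67887068e-01 -1.65171362e+00]
 [ 0.00000000e+00  0.00000000e+00  0.00000000e+00  1.00000000e+00]]
top 485.6381503808235 313.317623601492 197.2155782087434 0.03227192929965845 [[-0.00800409 -0.99996125  0.00366559 -0.01789148]
 [ 0.99791337 -0.00775272  0.06409998 -0.54884235]
 [-0.06406908  0.004171    0.99793675 -1.60548989]
 [ 0.          0.          0.          1.        ]]
wrist 306.389361775286 317.6231227404844 204.29245660059874 -0.03479511831347021 [[ 9.99998593e-01 -1.67076889e-03 -1.52383443e-04  1.31389013e-03]
 [ 2.87846451e-04  2.60344015e-01 -9.65515878e-01 -1.43605018e-01]
 [ 1.65282601e-03  9.65514476e-01  2.60344129e-01  6.50262039e-02]
 [ 0.00000000e+00  0.00000000e+00  0.00000000e+00  1.00000000e+00]]
```

View pics/scene0.png

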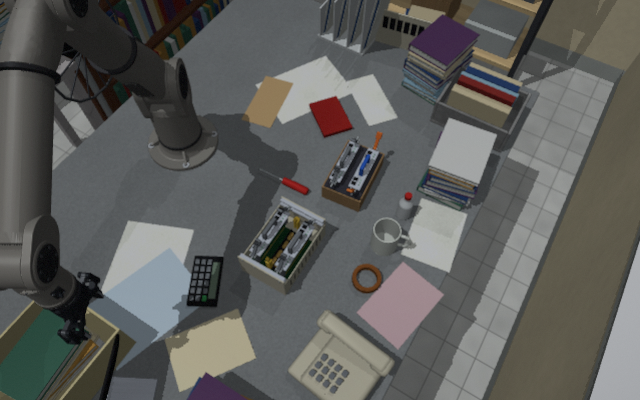

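View pics/top0.png

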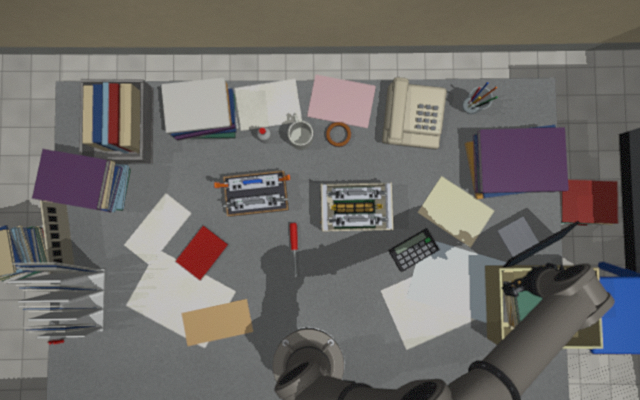

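View pics/wrist0.png

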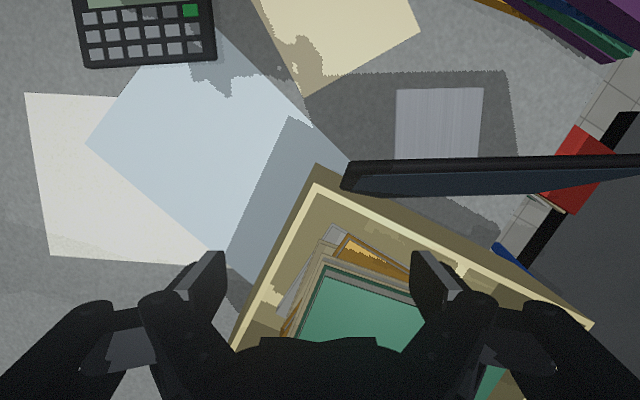

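```bash
cat > h.py <<'E'
import numpy as np, cv2
from bench import r, imaging
from scipy.spatial.transform import Rotation as R
def pose():
    o=r.get_obs(); T=np.eye(4); T[:3,:3]=R.from_rotvec(o["orientation"]).as_matrix(); T[:3,3]=o["tcp_pos"]; return T,o
def grab(n):
    T,o=pose(); f=imaging.grab_frame(n)
    f["c2w"]=T@f["hand_eye"] if n=="wrist" else np.linalg.inv(f["world_to_cam"])
    return f
def K(f): return np.array([[f["fx"],0,f["cx"]],[0,f["fy"],f["cy"]],[0,0,1.]]),np.array([f["k1"],0,0,0,0.])
def rays(f,uv):
    k,d=K(f); p=cv2.undistortPoints(np.array(uv,float).reshape(-1,1,2),k,d).reshape(-1,2)
    return np.c_[p[:,0],-p[:,1],-np.ones(len(p))]
def atdepth(f,uv,z): return (rays(f,uv)*np.reshape(z,(-1,1)))@f["c2w"][:3,:3].T+f["c2w"][:3,3]
def atz(f,uv,h):  # intersect with plane z=h
    d=rays(f,uv)@f["c2w"][:3,:3].T; c=f["c2w"][:3,3]
    return c+d*((h-c[2])/d[:,2])[:,None]
def proj(f,P):
    p=(np.array(P,float).reshape(-1,3)-f["c2w"][:3,3])@f["c2w"][:3,:3]
    k,d=K(f); q=np.c_[p[:,0],-p[:,1],-p[:,2]]
    return cv2.projectPoints(q.reshape(-1,1,3),np.zeros(3),np.zeros(3),k,d)[0].reshape(-1,2)
def cloud(f):
    h,w=f["z_map"].shape; u,v=np.meshgrid(np.arange(w),np.arange(h))
    return atdepth(f,np.c_[u.ravel(),v.ravel()],f["z_map"].ravel()).reshape(h,w,3)
def save(f,name,crop=None,s=1):
    im=f["color"][:,:,::-1]
    if crop: a,b,c,d=crop; im=im[b:d,a:c]
    cv2.imwrite("pics/"+name,cv2.resize(im,None,fx=s,fy=s,interpolation=cv2.INTER_CUBIC))
E
python3 - <<'E'
from h import *
f=grab("top"); save(f,"top1.png",(205,150,405,250),4); P=cloud(f)
c=cv2.cvtColor(f["color"],cv2.COLOR_RGB2HSV)
roi=np.zeros(c.shape[:2],bool); roi[160:225,205:300]=1
bl=roi&(c[...,0]>100)&(c[...,0]<130)&(c[...,1]>120)&(c[...,2]>60)
v,u=np.nonzero(bl); print(len(u),u.mean(),v.mean(), P[bl].mean(0),np.ptp(P[bl],axis=0))
print(atz(f,[[u.mean(),v.mean()]],.13))
pca=np.cov(P[bl][:,:2].T); print(np.linalg.eigh(pca))
# heights of cage top region
g=np.zeros_like(bl); g[170:240,310:405]=1
m=g&(P[...,2]>.09)&(P[...,2]<.15)
print(cv2.minAreaRect(P[m][:,:2].astype(np.float32)), P[m].min(0),P[m].max(0))
g[:]=0;g[160:225,205:300]=1
m=g&(P[...,2]>.05)&(P[...,2]<.07)
print(cv2.minAreaRect(P[m][:,:2].astype(np.float32)))
E
```

```text
64 252.125 181.0625 [0.59348696 0.16855389 0.12867875] [0.01392111 0.05650098 0.0486278 ]
[[0.59335252 0.16839189 0.13      ]]
EighResult(eigenvalues=array([1.14893210e-05, 3.00452792e-04]), eigenvectors=array([[-0.99706874, -0.07651103],
       [-0.07651103,  0.99706874]]))
((0.5115890502929688, -0.15931878983974457), (0.14927826821804047, 0.2259087711572647), 0.3526580035686493) [ 0.43627212 -0.27214404  0.09000505] [ 0.5868868  -0.0462399   0.14588458]
((0.5610786080360413, 0.1663806438446045), (0.12895925343036652, 0.19818371534347534), 5.654669761657715)
```

View pics/top1.png

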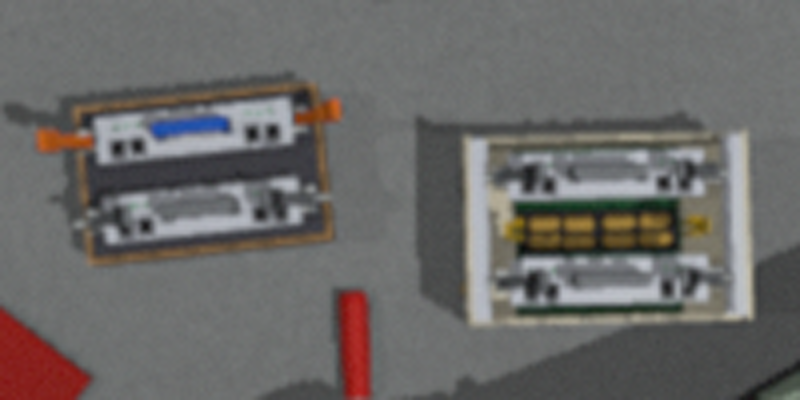

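```bash
cat >> h.py <<'E'
def plan(target,yaw_deg,flip=False):
    "delta to target TCP with tool down, tool x at world yaw_deg; prints turn deg (tool) and shift mm in current tool axes"
    T,o=pose(); a=np.radians(yaw_deg+(180 if flip else 0))
    x=np.array([np.cos(a),np.sin(a),0]); y=np.array([0,0,-1.]); G=np.c_[x,y,np.cross(x,y)]
    rv=np.degrees(R.from_matrix(T[:3,:3].T@G).as_rotvec())
    sh=T[:3,:3].T@(np.array(target)-T[:3,3])*1000
    print("turn",rv.round(2),"shift(cur tool)",sh.round(1),"shift(goal tool)",(G.T@(np.array(target)-T[:3,3])*1000).round(1),"tcp",T[:3,3].round(4),"F",o["contact_force"].round(1),"w",round(o["grip_width"],4),"t",round(o["clock"],2))
E
python3 - <<'E'
from h import *
T,o=pose(); print(T.round(3))
plan([.593,.168,.30],5); plan([.593,.168,.30],5,True)
E
```

```text
[[ 0.452 -0.001  0.892  0.305]
 [-0.892  0.001  0.452 -0.602]
 [-0.001 -1.    -0.     0.231]
 [ 0.     0.     0.     1.   ]]
turn [-4.000e-02 -6.814e+01 -6.000e-02] shift(cur tool) [-556.6  -68.7  604.9] shift(goal tool) [354.2 -69.3 741.8] tcp [ 0.3048 -0.6018  0.2307] F [0.5 0.8 0.4] w 0.0855 t 0.2
turn [ 7.0000e-02  1.1186e+02 -4.0000e-02] shift(cur tool) [-556.6  -68.7  604.9] shift(goal tool) [-354.2  -69.3 -741.8] tcp [ 0.3048 -0.6018  0.2307] F [0.5 0.8 0.4] w 0.0855 t 0.2
```

```bash
python3 -m jog '0 -6.8 0 0 -8 0 1;0 -6.8 0 0 -8 0 1;0 -6.8 0 0 -8 0 1;0 -6.8 0 0 -8 0 1;0 -6.8 0 0 -8 0 1' && python3 -m jog '0 -6.8 0 0 -8 0 1;0 -6.8 0 0 -8 0 1;0 -6.8 0 0 -8 0 1;0 -6.8 0 0 -8 0 1;0 -6.8 0 0 -8 0 1' && python3 -m jog '0 0 0 17 0 35 1;0 0 0 17 0 35 1;0 0 0 17 0 35 1;0 0 0 17 0 35 1;0 0 0 17 0 35 1' && python3 -c "
from h import *
plan([.593,.168,.30],5)"
```

```text
clock: 0.62
tcp_pos: [0.3049, -0.602, 0.2714]
orientation: [-1.534, 0.394, -0.394]
contact_force: [-0.6, 0.0, -0.8]
grip_width: 0.0855
clock: 1.03
tcp_pos: [0.3048, -0.6021, 0.3114]
orientation: [-1.569, -0.071, 0.071]
contact_force: [0.0, 0.5, 0.5]
grip_width: 0.0851
clock: 1.45
tcp_pos: [0.375, -0.4188, 0.3112]
orientation: [-1.57, -0.066, 0.067]
contact_force: [1.1, -0.3, -0.8]
grip_width: 0.0856
turn [-0.   -0.16 -0.01] shift(cur tool) [266.7  11.1 566.3] shift(goal tool) [268.3  11.2 565.5] tcp [ 0.375  -0.4188  0.3112] F [ 1.1 -0.3 -0.8] w 0.0856 t 1.45
```

```bash
python3 -m jog '0 0 0 32 0 25 1;0 0 0 32 0 25 1;0 0 0 32 0 25 1;0 0 0 32 0 25 1;0 0 0 20 0 25 1' && python3 -m jog '0 0 0 0 0 20 1;0 0 0 0 0 20 1;0 0 0 0 0 0 1;0 0 0 0 0 0 1;0 0 0 0 0 0 1' && python3 -c "
from h import *
f=grab('wrist'); save(f,'w1.png'); np.save('w1.npy',f,allow_pickle=True)
plan([.593,.168,.30],5)"
```

```text
clock: 1.87
tcp_pos: [0.5143, -0.281, 0.3113]
orientation: [-1.569, -0.069, 0.067]
contact_force: [1.1, 1.0, 0.3]
grip_width: 0.0856
clock: 2.28
tcp_pos: [0.5081, -0.2447, 0.3113]
orientation: [-1.57, -0.066, 0.066]
contact_force: [-0.8, -0.6, 0.2]
grip_width: 0.0852
turn [ 0.03 -0.25 -0.02] shift(cur tool) [119.   11.  404.6] shift(goal tool) [120.7  11.2 404.1] tcp [ 0.508  -0.2451  0.3112] F [ 0.1 -0.5 -0.2] w 0.0854 t 2.33
```

View pics/w1.png

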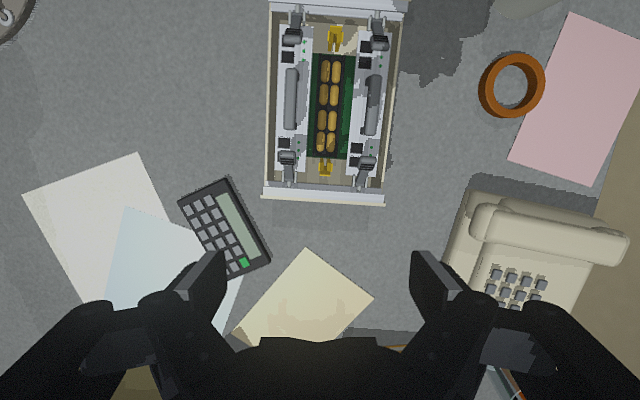

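```bash
python3 - <<'E'
from h import *
f=np.load('w1.npy',allow_pickle=True).item()
save(f,"w1c.png",(250,0,410,210),3.6)
P=cloud(f)
m=np.zeros(P.shape[:2],bool); m[0:215,255:410]=1
rim=m&(P[...,2]>.085)&(P[...,2]<.105)
print(cv2.minAreaRect(P[rim][:,:2].astype(np.float32)))
hsv=cv2.cvtColor(f["color"],cv2.COLOR_RGB2HSV)
for (a,b) in((15,60),(155,180)):
    y=np.zeros_like(m); y[a:b,315:350]=1
    y&=(hsv[...,0]>18)&(hsv[...,0]<32)&(hsv[...,1]>150)&(hsv[...,2]>110)
    v,u=np.nonzero(y); print(len(u),u.min(),u.max(),v.min(),v.max(),u.mean(),v.mean(),P[y].mean(0), P[y][:,2].max()); print(atz(f,[[u.mean(),v.mean()]],.09))
    hi=y&(P[...,2]>.083); print(P[hi].mean(0),hi.sum())
# grey handles: z>.125
h=m&(P[...,2]>.122)&(P[...,2]<.136)
n,l,s,c=cv2.connectedComponentsWithStats(h.astype(np.uint8))
for i in range(1,n):
    if s[i,4]>60: q=P[l==i]; print(s[i],q.mean(0).round(4),cv2.minAreaRect(q[:,:2].astype(np.float32)))
E
```

```text
((0.5141955614089966, -0.16291436553001404), (0.14999078214168549, 0.22245056927204132), 1.1120814085006714)
262 327 343 26 51 334.71374045801525 36.396946564885496 [ 0.51340073 -0.08784269  0.0837969 ] 0.45483554270377397
[[ 0.51320653 -0.08924777  0.09      ]]
[ 0.51342136 -0.08641689  0.09009258] 193
137 318 332 158 175 324.75912408759126 168.4014598540146 [ 0.515344   -0.23330263  0.0929144 ] 0.45483554270377397
[[ 0.51554607 -0.23372664  0.09      ]]
[ 0.51533192 -0.23349986  0.0941744 ] 126
[285  26  18  12 111] [ 0.4725 -0.0972  0.1297] ((0.47243812680244446, -0.09716392308473587), (0.010870875790715218, 0.017210859805345535), 81.85844421386719)
[370  32  19  14 115] [ 0.5537 -0.0961  0.1299] ((0.5543099641799927, -0.09620200097560883), (0.018499644473195076, 0.01358490064740181), 14.803032875061035)
[283  68  15  62 763] [ 0.4728 -0.1606  0.1332] ((0.4723118543624878, -0.16091297566890717), (0.012264799326658249, 0.05922447517514229), 0.9557633399963379)
[363  74  20  62 791] [ 0.5558 -0.1593  0.133 ] ((0.5566339492797852, -0.15964095294475555), (0.012555485591292381, 0.05960860103368759), 0.5014530420303345)
[279 157  17  12 115] [ 0.4743 -0.225   0.1299] ((0.47377464175224304, -0.22532892227172852), (0.017686113715171814, 0.013380767777562141), 4.739150524139404)
[357 162  18  12 108] [ 0.5563 -0.2238  0.1296] ((0.5564460158348083, -0.22418902814388275), (0.010588702745735645, 0.017999796196818352), 79.02598571777344)
```

View pics/w1c.png

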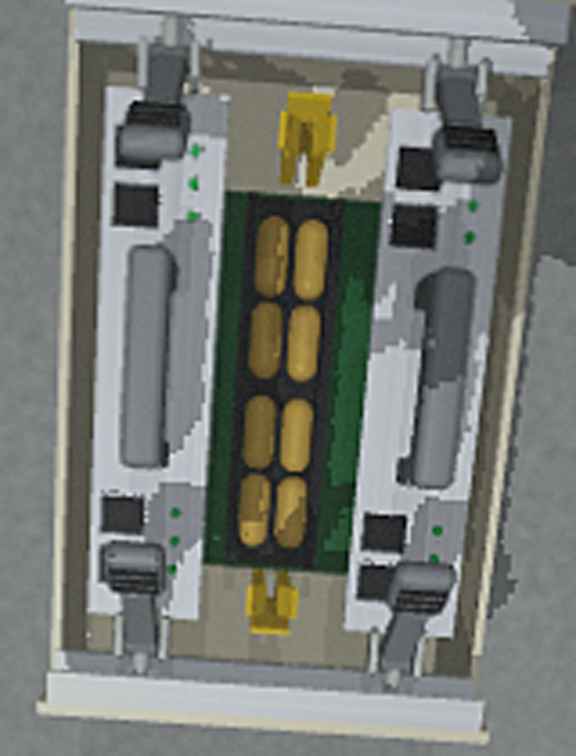

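```bash
python3 -m jog '0 0 0 13 0 38 1;0 0 0 13 0 38 1;0 0 0 13 0 38 1;0 0 0 13 0 38 1;0 0 0 13 0 38 1' && python3 -m jog '0 0 0 13 0 30 1;0 0 0 13 0 30 1;0 0 0 13 0 30 1;0 0 0 0 0 0 1;0 0 0 0 0 0 1' && python3 - <<'E'
from h import *
f=grab('wrist'); save(f,'w2.png'); np.save('w2.npy',f,allow_pickle=True)
plan([.593,.168,.30],5)
P=cloud(f); hsv=cv2.cvtColor(f["color"],cv2.COLOR_RGB2HSV)
bl=(hsv[...,0]>100)&(hsv[...,0]<130)&(hsv[...,1]>120)&(hsv[...,2]>60)&(P[...,2]>.05)&(P[...,2]<.2)
n,l,s,c=cv2.connectedComponentsWithStats(bl.astype(np.uint8))
for i in range(1,n):
    if s[i,4]>60: q=P[l==i]; print(s[i],q.mean(0).round(4),np.percentile(q[:,2],95),cv2.minAreaRect(q[:,:2].astype(np.float32)))
E
```

```text
clock: 2.75
tcp_pos: [0.5574, -0.0488, 0.3113]
orientation: [-1.57, -0.064, 0.064]
contact_force: [0.8, -0.3, 0.2]
grip_width: 0.0854
clock: 3.17
tcp_pos: [0.5887, 0.0453, 0.311]
orientation: [-1.569, -0.068, 0.069]
contact_force: [-0.4, -0.3, 0.8]
grip_width: 0.0853
turn [ 0.02 -0.18 -0.03] shift(cur tool) [ 14.9  10.9 124.1] shift(goal tool) [ 15.3  10.9 124. ] tcp [0.5886 0.0431 0.3109] F [ 0.7 -0.6 -0. ] w 0.0855 t 3.22
[485   0   7  32 171] [0.7683 0.2448 0.0673] 0.06865069886823766 ((0.7680689692497253, 0.24623045325279236), (0.007446101866662502, 0.03340141847729683), 7.2632737159729)
[529  12  74   9 346] [0.8082 0.2349 0.1223] 0.12374144117112604 ((0.8202681541442871, 0.23608516156673431), (0.07773300260305405, 0.007769451942294836), 7.5601487159729)
[518  15 119  13 319] [0.8479 0.2418 0.1008] 0.10232873138504295 ((0.849999725818634, 0.24230898916721344), (0.1338842809200287, 0.0034228216391056776), 11.734776496887207)
[508  22  96  14 680] [0.8665 0.2428 0.0672] 0.06870239041202633 ((0.8515958189964294, 0.24033628404140472), (0.11512193828821182, 0.013680155389010906), 8.782939910888672)
[328  30  13  67 789] [0.5944 0.1675 0.1285] 0.13109621171252334 ((0.5943642258644104, 0.16788068413734436), (0.011172465048730373, 0.0587337426841259), 6.105353832244873)
```

View pics/w2.png

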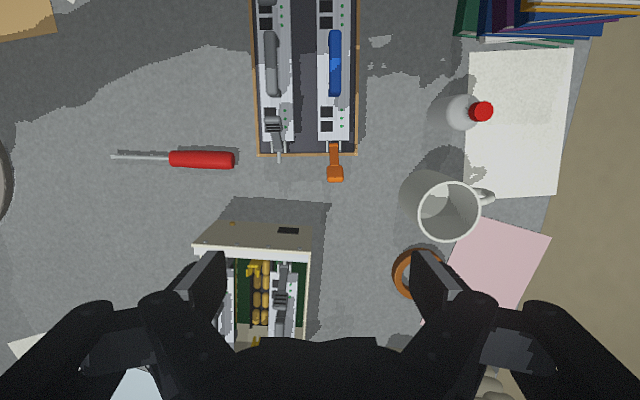

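```bash
python3 -m jog '0 -1 0 3.2 22 25 0.5;0 0 0 3.2 22 25 0.5;0 0 0 3.2 22 25 0.5;0 0 0 3.2 22 25 0.5;0 0 0 3.2 22 25 0.5' && python3 -m jog '0 0 0 0 0 0 0.5;0 0 0 0 0 0 0.5;0 0 0 0 0 0 0.5;0 0 0 0 0 0 0.5;0 0 0 0 0 0 0.5' && python3 - <<'E'
from h import *
f=grab('wrist'); save(f,'w3.png'); np.save('w3.npy',f,allow_pickle=True)
plan([.5944,.1679,.106],5.8)
P=cloud(f); hsv=cv2.cvtColor(f["color"],cv2.COLOR_RGB2HSV)
bl=(hsv[...,0]>100)&(hsv[...,0]<130)&(hsv[...,1]>120)&(hsv[...,2]>60)&(P[...,2]>.05)&(P[...,2]<.2)
n,l,s,c=cv2.connectedComponentsWithStats(bl.astype(np.uint8))
for i in range(1,n):
    if s[i,4]>60: q=P[l==i]; q=q[q[:,2]>.12]; print(s[i],q.mean(0).round(4),np.percentile(q[:,2],95),cv2.minAreaRect(q[:,:2].astype(np.float32)))
E
```

```text
clock: 3.63
tcp_pos: [0.5926, 0.1678, 0.2002]
orientation: [-1.571, -0.077, 0.076]
contact_force: [-0.3, 0.7, 0.5]
grip_width: 0.0428
clock: 4.05
tcp_pos: [0.593, 0.168, 0.2023]
orientation: [-1.57, -0.079, 0.076]
contact_force: [-0.2, 0.2, -0.3]
grip_width: 0.0425
turn [ 0.03 -0.09  0.1 ] shift(cur tool) [ 1.4 96.3 -0.7] shift(goal tool) [ 1.6 96.2 -0.7] tcp [0.5927 0.1684 0.2022] F [0.6 0.6 0.3] w 0.0428 t 4.1<stdin>:8: RuntimeWarning: Mean of empty slice.
  ret = um.true_divide(
Traceback (most recent call last):
IndexError: index -1 is out of bounds for axis 0 with size 0
```

View pics/w3.png

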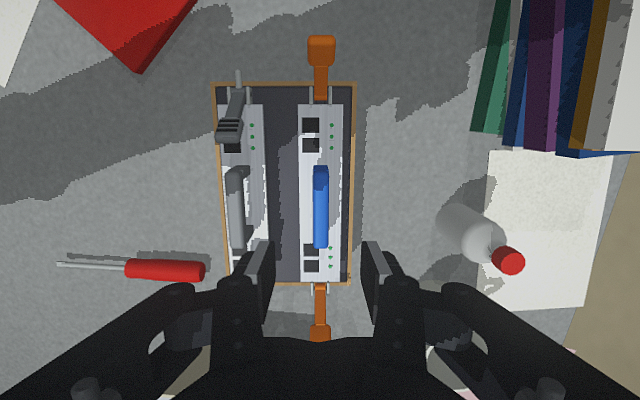

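```bash
cat >> h.py <<'E'
def handle(f,zmin=.1,zmax=.5):
    P=cloud(f); hsv=cv2.cvtColor(f["color"],cv2.COLOR_RGB2HSV)
    bl=(hsv[...,0]>100)&(hsv[...,0]<130)&(hsv[...,1]>120)&(hsv[...,2]>60)&(P[...,2]>zmin)&(P[...,2]<zmax)
    n,l,s,c=cv2.connectedComponentsWithStats(bl.astype(np.uint8)); T,_=pose()
    for i in range(1,n):
        if s[i,4]>60:
            q=P[l==i]; zt=np.percentile(q[:,2],95); q=q[q[:,2]>zt-.005]; rc=cv2.minAreaRect(q[:,:2].astype(np.float32)); 
            print(s[i],q.mean(0).round(4),'top',zt.round(4),'rect',np.round(rc[0],4),np.round(rc[1],4),round(rc[2],2),'in tool',(T[:3,:3].T@(np.r_[rc[0],zt]-T[:3,3])*1000).round(1))
E
python3 - <<'E'
from h import *
f=np.load('w3.npy',allow_pickle=True).item(); handle(f)
E
```

```text
[561  23  25  73 601] [0.7574 0.306  0.1225] top 0.1144 rect [0.6811 0.2644] [0.199  0.0269] 26.47 in tool [97.3 88.  86.7]
[556 135  84  24 530] [0.7967 0.2325 0.1227] top 0.1231 rect [0.7086 0.2301] [0.245  0.0089] 1.17 in tool [121.3  79.3  49.9]
[ 313  166   16   83 1275] [0.5947 0.1703 0.1301] top 0.1309 rect [0.5934 0.1859] [0.0113 0.0934] 5.55 in tool [ 2.3 71.3 17.3]
```

```bash
cat >> h.py <<'E'
def handle2(f,zmin=.1,zmax=.5,near=None):
    P=cloud(f); hsv=cv2.cvtColor(f["color"],cv2.COLOR_RGB2HSV); T,_=pose()
    bl=(hsv[...,0]>100)&(hsv[...,0]<130)&(hsv[...,1]>120)&(hsv[...,2]>60)&(P[...,2]>zmin)&(P[...,2]<zmax)
    if near is not None: bl&=np.linalg.norm(P[...,:2]-np.array(near),axis=-1)<.05
    q=P[bl]; zt=np.median(q[:,2]); q=q[abs(q[:,2]-zt)<.004]
    m=q.mean(0)
    w,V=np.linalg.eigh(np.cov(q[:,:2].T)); d=V[:,1]*np.sign(V[1,1]); n=np.array([d[1],-d[0]])
    a=(q[:,:2]-m[:2])@d; b=(q[:,:2]-m[:2])@n
    c=m[:2]+d*(np.percentile(a,1)+np.percentile(a,99))/2+n*(np.percentile(b,2)+np.percentile(b,98))/2
    print('n',len(q),'centre',c.round(4),'top',zt.round(4),'yaw',np.degrees(np.arctan2(-d[0],d[1])).round(2),'ext',np.ptp(np.percentile(a,[1,99])).round(4),np.ptp(np.percentile(b,[2,98])).round(4),'in tool',(T[:3,:3].T@(np.r_[c,zt]-T[:3,3])*1000).round(1))
E
python3 - <<'E'
from h import *
for n,nr in(('w2',(.594,.168)),('w3',(.594,.168))):
    f=np.load(n+'.npy',allow_pickle=True).item(); handle2(f,near=nr)
plan([.5946,.168,.106],5.8)
E
```

```text
n 747 centre [0.5944 0.1679] top 0.1297 yaw 6.08 ext 0.0574 0.0109 in tool [ 1.5 72.6 -0.6]
n 1197 centre [0.5949 0.1693] top 0.1296 yaw 5.47 ext 0.0569 0.011 in tool [ 2.1 72.7  0.6]
turn [ 0.03 -0.09  0.1 ] shift(cur tool) [ 1.6 96.3 -0.6] shift(goal tool) [ 1.8 96.2 -0.6] tcp [0.5927 0.1684 0.2022] F [0.6 0.6 0.3] w 0.0428 t 4.1
```

```bash
python3 -m jog '0 0 0 1.8 25 0.2 0.5;0 0 0 0 25 0 0.5;0 0 0 0 20 0 0.5;0 0 0 0 15 0 0.5;0 0 0 0 12 0 0.5' 60 && python3 -m jog '0 0 0 0 0 0 0.5;0 0 0 0 0 0 0;0 0 0 0 0 0 0;0 0 0 0 0 0 0;0 0 0 0 0 0 0' 60 && python3 -m jog '0 0 0 0 0 0 0;0 0 0 0 0 0 0;0 0 0 0 0 0 0;0 0 0 0 0 0 0;0 0 0 0 0 0 0' && python3 - <<'E'
from h import *
T,o=pose();print(T.round(4),o)
f=grab('wrist'); save(f,'w4.png'); handle2(f,near=(.594,.168))
E
```

```text
clock: 4.52
tcp_pos: [0.5936, 0.1693, 0.1033]
orientation: [-1.57, -0.079, 0.08]
contact_force: [-0.3, 0.3, 0.6]
grip_width: 0.0426
clock: 4.93
tcp_pos: [0.5947, 0.1709, 0.1059]
orientation: [-1.569, -0.082, 0.078]
contact_force: [-0.1, -0.6, 3.5]
grip_width: 0.0107
clock: 5.35
tcp_pos: [0.5947, 0.1709, 0.1059]
orientation: [-1.569, -0.082, 0.078]
contact_force: [-0.0, -1.2, 6.2]
grip_width: 0.011
[[ 9.948e-01  2.700e-03 -1.019e-01  5.947e-01]
 [ 1.019e-01  6.000e-04  9.948e-01  1.709e-01]
 [ 2.800e-03 -1.000e+00  3.000e-04  1.059e-01]
 [ 0.000e+00  0.000e+00  0.000e+00  1.000e+00]] {'clock': 5.35, 'joints': array([ 0.01037204,  0.58065219, -0.53165048,  1.77371269,  0.36848327,
        0.88463298, -0.58366575]), 'qvel': array([ 0.0012948 , -0.00082054,  0.00084804, -0.00105971,  0.00020561,
        0.00094327,  0.00040835]), 'tau': array([-2.54174173e-01, -5.38282692e+01, -6.76654994e+00, -2.07560027e+01,
       -4.22366895e-02, -1.53656895e-01, -4.16559524e-04]), 'tcp_pos': array([0.59473937, 0.17085984, 0.10586581]), 'orientation': array([-1.56882213, -0.0823398 ,  0.07804841]), 'contact_force': array([-0.01938988, -1.1937481 ,  6.22632026]), 'moment': array([-0.08462102,  0.06359066, -0.00441622]), 'grip_width': 0.011034860709571296}
n 3188 centre [0.5946 0.1692] top 0.1296 yaw 5.93 ext 0.0576 0.0108 in tool [ -0.2 -23.7  -1.7]
```

View pics/w4.png

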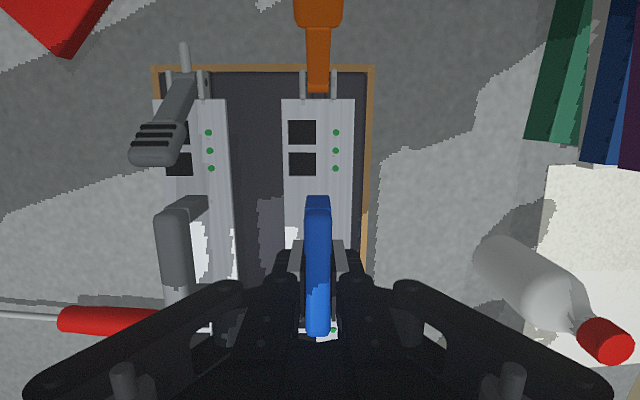

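```bash
python3 -m jog '0 0 0 0 -8 0 0;0 0 0 0 -12 0 0;0 0 0 0 -15 0 0;0 0 0 0 -15 0 0;0 0 0 0 -15 0 0' && python3 -m jog '0 0 0 0 -25 0 0;0 0 0 0 -30 0 0;0 0 0 0 -30 0 0;0 0 0 0 -20 0 0;0 0 0 0 0 0 0' && python3 - <<'E'
from h import *
f=grab('wrist'); save(f,'w5.png'); handle2(f,near=pose()[0][:2,3])
f=grab('scene'); save(f,'s5.png')
plan([.5145,-.161,.27],0.9)
E
```

```text
clock: 5.82
tcp_pos: [0.5933, 0.1704, 0.1706]
orientation: [-1.569, -0.08, 0.081]
contact_force: [0.2, 0.3, -0.7]
grip_width: 0.0105
clock: 6.23
tcp_pos: [0.5952, 0.1719, 0.2802]
orientation: [-1.567, -0.087, 0.075]
contact_force: [0.3, 0.3, -2.4]
grip_width: 0.0106
n 3179 centre [0.595  0.1703] top 0.3039 yaw 5.97 ext 0.0574 0.0108 in tool [  0.8 -26.6  -1. ]
turn [0.01 4.97 0.04] shift(cur tool) [-112.3    4.9 -321.7] shift(goal tool) [ -84.     4.9 -330.2] tcp [0.5933 0.1705 0.2749] F [-0.4 -0.4 -3.7] w 0.0104 t 6.33
```

View pics/w5.png

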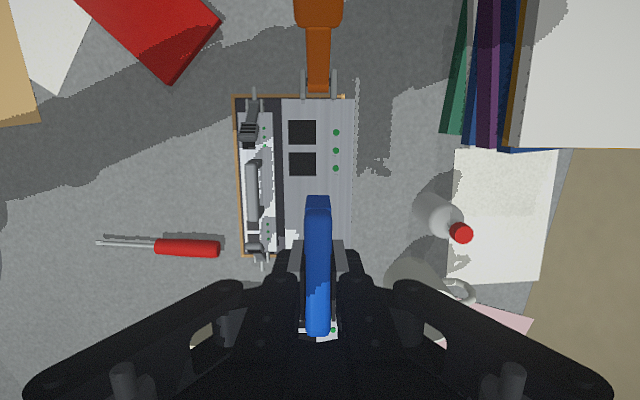

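View pics/s5.png

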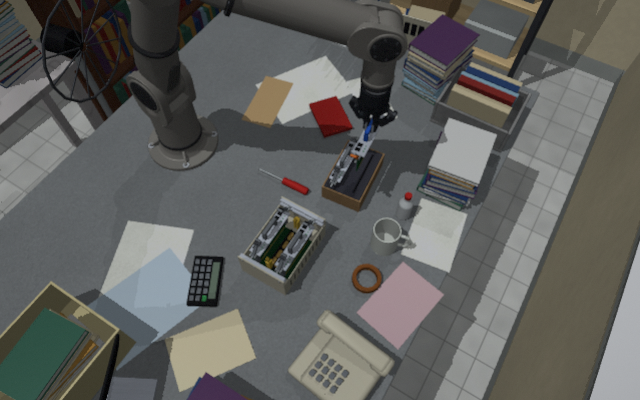

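```bash
python3 -m jog '0 2.5 0 0 0 -10 0;0 2.5 0 -6 0 -20 0;0 0 0 -8 0 -30 0;0 0 0 -8 0 -33 0;0 0 0 -8 0 -33 0' && python3 -m jog '0 0 0 -8 0 -33 0;0 0 0 -8 0 -33 0;0 0 0 -8 0 -33 0;0 0 0 -8 0 -33 0;0 0 0 -8 0 -30 0' && python3 -m jog '0 0 0 -8 0 -20 0;0 0 0 -4 0 -10 0;0 0 0 0 0 -6 0;0 0 0 0 0 0 0;0 0 0 0 0 0 0' && python3 - <<'E'
from h import *
f=grab('wrist'); save(f,'w6.png'); handle2(f,near=pose()[0][:2,3]); np.save('w6.npy',f,allow_pickle=True)
f=grab('scene'); save(f,'s6.png',(200,150,400,300),4)
plan([.5145,-.1592,.23],0.9)
E
```

```text
clock: 6.75
tcp_pos: [0.5655, 0.0418, 0.2721]
orientation: [-1.571, -0.007, 0.014]
contact_force: [1.1, -0.6, -2.8]
grip_width: 0.0105
clock: 7.17
tcp_pos: [0.5274, -0.1218, 0.2724]
orientation: [-1.571, -0.006, 0.012]
contact_force: [0.9, 0.4, -2.6]
grip_width: 0.0111
clock: 7.58
tcp_pos: [0.5185, -0.1534, 0.2739]
orientation: [-1.57, -0.012, 0.013]
contact_force: [0.2, 0.5, -3.4]
grip_width: 0.0109
n 3185 centre [ 0.5185 -0.1551] top 0.2975 yaw 1.05 ext 0.0576 0.0108 in tool [ -0.3 -23.5  -2.1]
turn [-0.06  0.11  0.01] shift(cur tool) [-4.4 44.2 -6.3] shift(goal tool) [-4.4 44.2 -6.3] tcp [ 0.5188 -0.1529  0.2742] F [ 0.6  0.4 -1.2] w 0.011 t 7.68
```

View pics/w6.png

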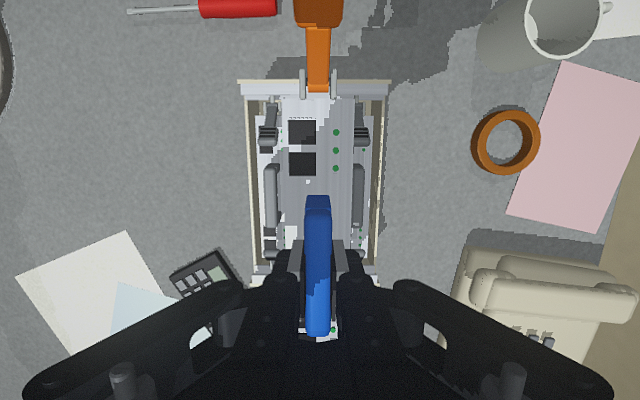

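View pics/s6.png

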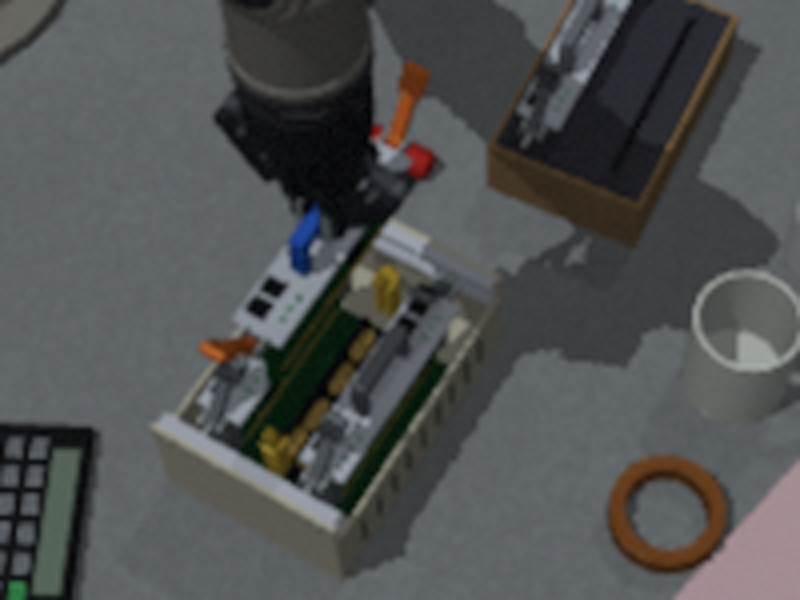

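```bash
python3 - <<'E'
from h import *
for n in('w1','w6'):
    f=np.load(n+'.npy',allow_pickle=True).item(); P=cloud(f)
    th=np.radians(.9); ex=np.array([np.cos(th),np.sin(th)]); ey=np.array([-ex[1],ex[0]])
    q=P[...,:2]-np.array([.5145,-.1605]); X=q@ex; Y=q@ey; Z=P[...,2]
    for sx in(-1,1):
        m=(abs(X-sx*.042)<.012)&(abs(Y)<.05)&(abs(Z-.1325)<.004)
        print(n,'handle',sx,m.sum(),np.percentile(X[m],[2,98]).round(4),np.percentile(Y[m],[1,99]).round(4))
        m=(abs(X-sx*.042)<.02)&(Y>.05)&(Y<.09)&(Z>.125)&(Z<.148)
        print('  lever+',m.sum(),np.percentile(X[m],[2,98]).round(4),np.percentile(Y[m],[2,98]).round(4),np.percentile(Z[m],[5,98]).round(4))
    m=(abs(X)<.09)&(Y>.08)&(Y<.13)&(abs(Z-.098)<.005)
    print('rail+',m.sum(),np.percentile(X[m],[1,99]).round(4),np.percentile(Y[m],[1,99]).round(4),np.median(Z[m]))
    m=(abs(X)<.09)&(abs(Y)<.05)&(abs(X)>.065)&(abs(Z-.098)<.006)
    print('side',X[m&(X<0)].min(),X[m&(X>0)].max())
E
```

```text
w1 handle -1 740 [-0.0479 -0.0362] [-0.0288  0.0289]
  lever+ 272 [-0.0497 -0.0334] [0.0511 0.066 ] [0.1278 0.1406]
w1 handle 1 747 [0.0362 0.0478] [-0.029   0.0289]
  lever+ 273 [0.0335 0.0495] [0.051  0.0659] [0.1283 0.1407]
rail+ 1373 [-0.0656  0.0717] [0.0815 0.1079] 0.10057537756010382Traceback (most recent call last):
  File "<stdin>", line 14, in <module>
    return umr_minimum(a, axis, None, out, keepdims, initial, where)
ValueError: zero-size array to reduction operation minimum which has no identity
```

```bash
python3 - <<'E'
from h import *
for n in('w6',):
    f=np.load(n+'.npy',allow_pickle=True).item(); P=cloud(f)
    th=np.radians(.9); ex=np.array([np.cos(th),np.sin(th)]); ey=np.array([-ex[1],ex[0]])
    q=P[...,:2]-np.array([.5145,-.1605]); X=q@ex; Y=q@ey; Z=P[...,2]
    for sx in(-1,1):
        m=(abs(X-sx*.042)<.012)&(Y>-.05)&(Y<.05)&(abs(Z-.1325)<.004)
        print(n,'handle',sx,m.sum(),np.percentile(X[m],[2,98]).round(4),np.percentile(Y[m],[1,99]).round(4))
        m=(abs(X-sx*.042)<.02)&(Y>.05)&(Y<.09)&(Z>.125)&(Z<.148)
        if m.sum(): print('  lever+',m.sum(),np.percentile(X[m],[2,98]).round(4),np.percentile(Y[m],[2,98]).round(4),np.percentile(Z[m],[5,98]).round(4))
# orange lever angles
    hsv=cv2.cvtColor(f["color"],cv2.COLOR_RGB2HSV); m=(hsv[...,0]>5)&(hsv[...,0]<16)&(hsv[...,1]>170)&(Z>.2)
    T=f['c2w']@np.linalg.inv(f['hand_eye']); q=(P[m]-T[:3,3])@T[:3,:3]*1000
    print(q.min(0).round(0),q.max(0).round(0))
E
```

```text
w6 handle -1 760 [-0.0474 -0.0359] [-0.0282  0.0295]
  lever+ 377 [-0.05   -0.0332] [0.0503 0.0669] [0.1269 0.1404]
w6 handle 1 715 [0.0368 0.0478] [-0.0286  0.0296]
  lever+ 299 [0.0365 0.0501] [0.0504 0.067 ] [0.1282 0.1404]
[  -9. -144.   64.] [  8.  15. 106.]
```

```bash
python3 -m jog '0 0.1 0 -2 5 -2.5 0;0 0 0 -2 15 -2.5 0;0 0 0 0 20 0 0;0 0 0 0 20 0 0;0 0 0 0 12 0 0' && python3 -m jog '0 0 0 0 2 0 0;0 0 0 0 0 0 0;0 0 0 0 0 0 0;0 0 0 0 0 0 0;0 0 0 0 0 0 0' && python3 - <<'E'
from h import *
f=grab('wrist'); save(f,'w7.png'); handle2(f,near=pose()[0][:2,3]); np.save('w7.npy',f,allow_pickle=True)
P=cloud(f)
th=np.radians(.9); ex=np.array([np.cos(th),np.sin(th)]); ey=np.array([-ex[1],ex[0]])
q=P[...,:2]-np.array([.5145,-.1605]); X=q@ex; Y=q@ey; Z=P[...,2]
for sx in(-1,1):
        m=(abs(X-sx*.042)<.012)&(Y>-.05)&(Y<.05)&(abs(Z-.1325)<.004)
        print('handle',sx,m.sum(),np.percentile(X[m],[2,98]).round(4),np.percentile(Y[m],[1,99]).round(4))
plan([.5145,-.1592,.12],0.9)
E
```

```text
clock: 8.1
tcp_pos: [0.5133, -0.1591, 0.2001]
orientation: [-1.57, -0.009, 0.013]
contact_force: [0.2, 0.1, -2.5]
grip_width: 0.0108
clock: 8.52
tcp_pos: [0.5151, -0.16, 0.2014]
orientation: [-1.571, -0.012, 0.009]
contact_force: [0.3, -0.5, -2.1]
grip_width: 0.0109
n 3191 centre [ 0.515  -0.1616] top 0.2251 yaw 0.92 ext 0.0574 0.0108 in tool [  0.1 -23.9  -1.6]
handle -1 1329 [-0.0475 -0.0359] [-0.0281  0.0295]
handle 1 1326 [0.0361 0.0476] [-0.0282  0.0295]
turn [ 0.03 -0.14  0.1 ] shift(cur tool) [-0.6 81.3  0.9] shift(goal tool) [-0.4 81.3  0.8] tcp [ 0.5149 -0.16    0.2013] F [-0.3 -0.1 -1.5] w 0.0107 t 8.57
```

View pics/w7.png

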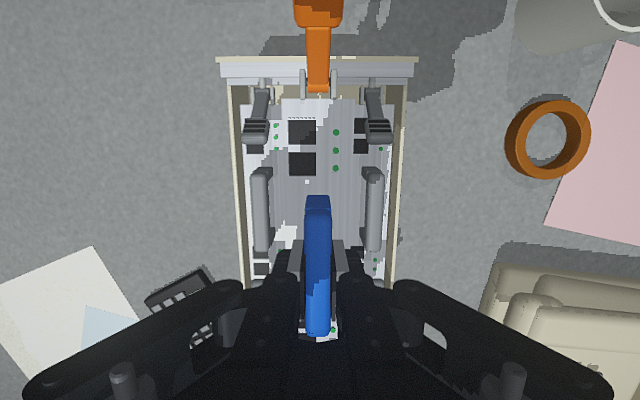

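```bash
python3 -m jog '0 0 0 -0.4 2 1.4 0;0 0 0 0 5 0 0;0 0 0 0 5 0 0;0 0 0 0 5 0 0;0 0 0 0 5 0 0' && python3 -m jog '0 0 0 0 5 0 0;0 0 0 0 5 0 0;0 0 0 0 5 0 0;0 0 0 0 5 0 0;0 0 0 0 3 0 0' && python3 - <<'E'
from h import *
f=grab('wrist'); handle2(f,near=pose()[0][:2,3])
f=grab('scene'); save(f,'s8.png',(200,150,400,300),4)
plan([.5145,-.1592,.12],0.9); print(pose()[1]['moment'])
E
```

```text
clock: 8.98
tcp_pos: [0.5139, -0.1586, 0.1776]
orientation: [-1.571, -0.01, 0.01]
contact_force: [0.3, 0.6, -2.2]
grip_width: 0.011
clock: 9.4
tcp_pos: [0.5139, -0.1585, 0.1546]
orientation: [-1.571, -0.01, 0.011]
contact_force: [0.7, -0.6, -1.3]
grip_width: 0.0106
n 3201 centre [ 0.5138 -0.16  ] top 0.1783 yaw 0.95 ext 0.0575 0.0108 in tool [  0.1 -24.   -1.5]
turn [-0.02 -0.13 -0.02] shift(cur tool) [ 0.7 34.7 -0.7] shift(goal tool) [ 0.7 34.7 -0.7] tcp [ 0.5138 -0.1585  0.1547] F [ 0.4 -0.4 -2.3] w 0.0109 t 9.5
[-0.02781642 -0.3183617   0.02282744]
```

View pics/s8.png

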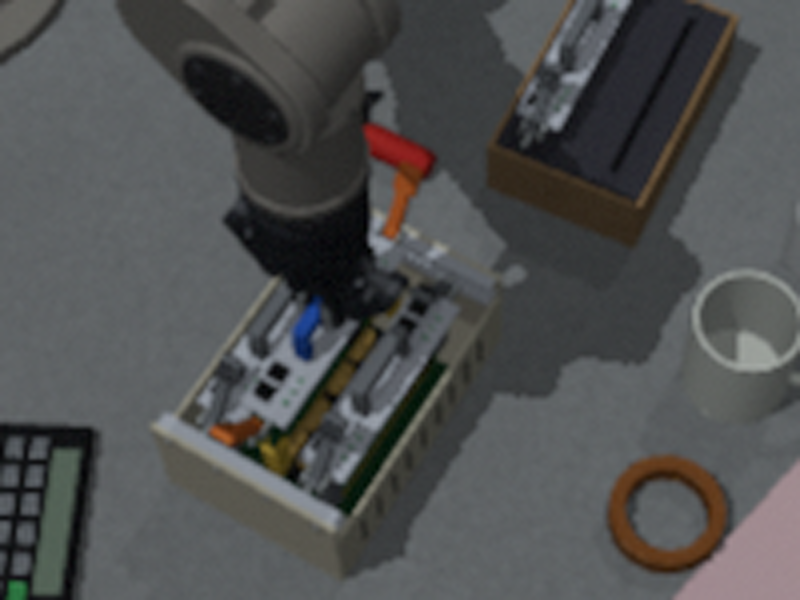

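```bash
python3 -m jog '0 0 0 0 5 0 0;0 0 0 0 5 0 0;0 0 0 0 5 0 0;0 0 0 0 5 0 0;0 0 0 0 4 0 0' && python3 -m jog '0 0 0 0 2 0 0;0 0 0 0 1.5 0 0;0 0 0 0 1.5 0 0;0 0 0 0 1 0 0;0 0 0 0 1 0 0'  && python3 - <<'E'
from h import *
f=grab('wrist'); handle2(f,near=pose()[0][:2,3])
plan([.5145,-.1592,.12],0.9); print(pose()[1]['moment'])
E
```

```text
clock: 9.92
tcp_pos: [0.514, -0.1586, 0.1307]
orientation: [-1.571, -0.011, 0.01]
contact_force: [0.6, -0.7, -1.8]
grip_width: 0.0109
clock: 10.33
tcp_pos: [0.514, -0.1586, 0.1243]
orientation: [-1.571, -0.011, 0.01]
contact_force: [0.2, -0.4, -1.9]
grip_width: 0.0108
n 3202 centre [ 0.5139 -0.1601] top 0.148 yaw 0.95 ext 0.0574 0.0108 in tool [ -0.1 -23.8  -1.5]
turn [ 0.   -0.14  0.01] shift(cur tool) [ 0.5  4.2 -0.6] shift(goal tool) [ 0.5  4.2 -0.6] tcp [ 0.5139 -0.1586  0.1242] F [ 1.7  0.5 -1.6] w 0.0108 t 10.38
[-0.05649054 -0.38866788  0.03802325]
```

```bash
python3 -m jog '0 0 0 0 1 0 0;0 0 0 0 1 0 0;0 0 0 0 1 0 0;0 0 0 0 1 0 0;0 0 0 0 0.5 0 0' && python3 -m jog '0 0 0 0 0.5 0 0;0 0 0 0 0.5 0 0;0 0 0 0 0.5 0 0;0 0 0 0 0 0 0;0 0 0 0 0 0 0'  && python3 - <<'E'
from h import *
f=grab('wrist'); handle2(f,near=pose()[0][:2,3])
plan([.5145,-.1592,.12],0.9); print(pose()[1]['moment'])
E
```

```text
clock: 10.8
tcp_pos: [0.514, -0.1586, 0.1198]
orientation: [-1.571, -0.011, 0.01]
contact_force: [0.4, -0.7, -1.6]
grip_width: 0.0108
clock: 11.22
tcp_pos: [0.5139, -0.1586, 0.1183]
orientation: [-1.571, -0.01, 0.01]
contact_force: [0.9, 0.3, -2.7]
grip_width: 0.0106
n 3203 centre [ 0.5139 -0.1601] top 0.142 yaw 0.95 ext 0.0575 0.0109 in tool [ -0.1 -23.7  -1.6]
turn [ 0.   -0.14  0.01] shift(cur tool) [ 0.5 -1.7 -0.6] shift(goal tool) [ 0.5 -1.7 -0.7] tcp [ 0.5139 -0.1586  0.1183] F [ 2.1 -0.1 -1.7] w 0.0107 t 11.27
[-0.05746311 -0.38476103  0.01841526]
```

```bash
python3 -m jog '0 0 0 0 0.5 0 0;0 0 0 0 0.5 0 0;0 0 0 0 0 0 0;0 0 0 0 0.5 0 0;0 0 0 0 0 0 0'  && python3 - <<'E'
from h import *
f=grab('wrist'); handle2(f,near=pose()[0][:2,3])
plan([.5145,-.1592,.12],0.9); print(pose()[1]['moment'])
E
```

```text
clock: 11.68
tcp_pos: [0.5142, -0.1586, 0.1171]
orientation: [-1.571, -0.011, 0.01]
contact_force: [2.0, 0.0, 1.7]
grip_width: 0.011
n 3206 centre [ 0.5141 -0.1602] top 0.1408 yaw 0.93 ext 0.0574 0.0108 in tool [ -0.1 -23.8  -1.6]
turn [ 0.01 -0.14  0.03] shift(cur tool) [ 0.3 -2.9 -0.6] shift(goal tool) [ 0.3 -2.9 -0.6] tcp [ 0.5141 -0.1586  0.1171] F [ 1.  -1.   0.8] w 0.0106 t 11.73
[-0.00711104 -0.31557638  0.04405567]
```

```bash
python3 -m jog '0 0 0 0 0 0 0.3;0 0 0 0 0 0 0.3;0 0 0 0 0 0 0.3;0 0 0 0 0 0 0.3;0 0 0 0 0 0 0.3'  && python3 - <<'E'
from h import *
f=grab('wrist'); handle2(f,near=pose()[0][:2,3]); save(f,'w9.png')
plan([.5145,-.1592,.12],0.9); print(pose()[1]['moment'])
E
```

```text
clock: 12.15
tcp_pos: [0.5136, -0.1585, 0.1167]
orientation: [-1.571, -0.01, 0.011]
contact_force: [-0.8, -0.8, -0.3]
grip_width: 0.0255
n 3216 centre [ 0.5139 -0.1602] top 0.1409 yaw 0.89 ext 0.0575 0.011 in tool [  0.1 -24.2  -1.7]
turn [-0.   -0.15 -0.02] shift(cur tool) [ 0.8 -3.3 -0.7] shift(goal tool) [ 0.8 -3.3 -0.7] tcp [ 0.5137 -0.1585  0.1167] F [ 0.1 -0.5  0.9] w 0.0256 t 12.2
[-0.00361968  0.00297716  0.01025115]
```

View pics/w9.png

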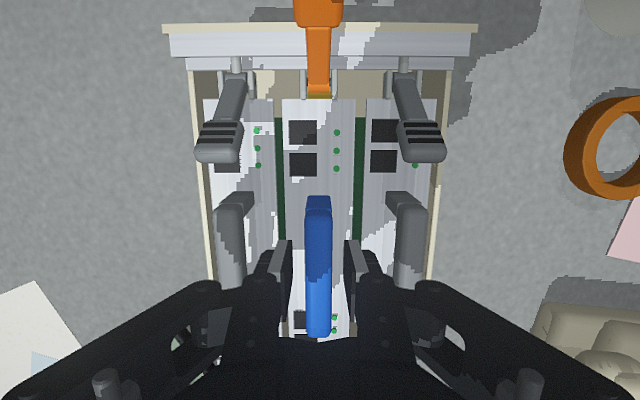

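```bash
python3 -m jog '0 0 0 0 -3 0 0.3;0 0 0 0 -10 0 0.3;0 0 0 0 -20 0 0.3;0 0 0 0 -25 0 0.3;0 0 0 0 -25 0 0.3'  && python3 - <<'E'
from h import *
f=grab('wrist'); handle2(f,near=pose()[0][:2,3]); save(f,'w10.png')
f=grab('scene'); save(f,'s10.png',(220,180,350,300),5)
plan([.5116,-.0102,.2],0.9);
E
```

```text
clock: 12.62
tcp_pos: [0.5136, -0.1583, 0.2013]
orientation: [-1.57, -0.01, 0.011]
contact_force: [-0.1, -0.6, 0.4]
grip_width: 0.0258
n 1301 centre [ 0.514  -0.1604] top 0.141 yaw 1.1 ext 0.0573 0.011 in tool [-3.2 65.6 -1.4]
turn [ 0.13 -0.14  0.45] shift(cur tool) [ -3.2   4.4 148.7] shift(goal tool) [ -2.8   4.8 148.7] tcp [ 0.5168 -0.1589  0.2048] F [0.7 0.4 0.3] w 0.0256 t 12.72
```

View pics/w10.png

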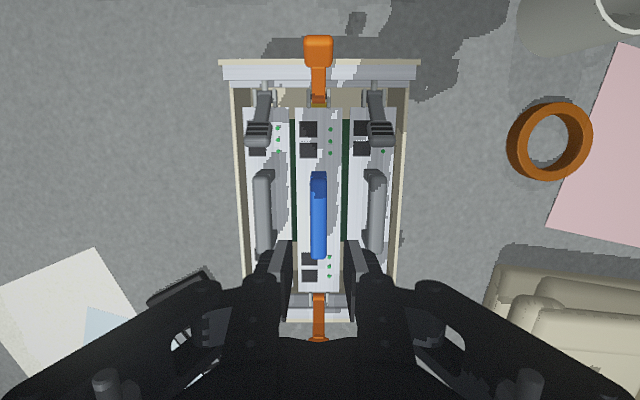

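View pics/s10.png

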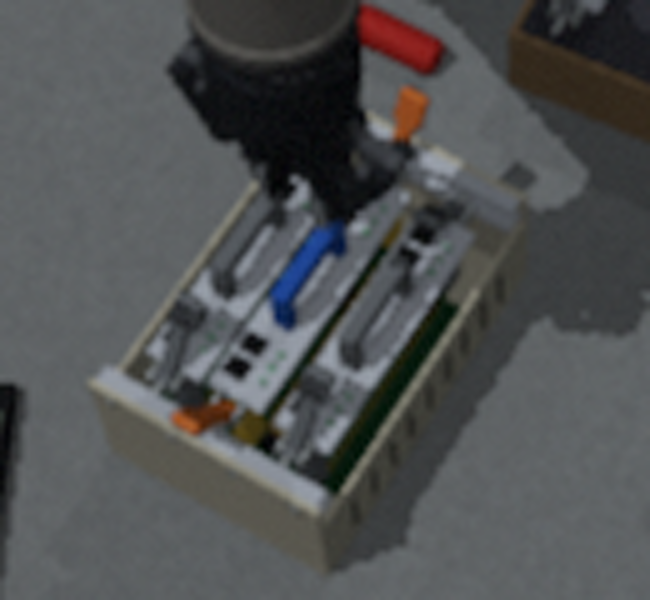

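```bash
python3 -m jog '0 0 0 0 0 15 0;0 0 0 0 0 30 0;0 0 0 0 0 35 0;0 0 0 0 0 35 0;0 0 0 0 0 30 0'  && python3 -m jog '0 0 0 0 0 5 0;0 0 0 0 0 0 0;0 0 0 0 0 0 0;0 0 0 0 0 0 0;0 0 0 0 0 0 0' && python3 - <<'E'
from h import *
f=grab('wrist'); save(f,'w11.png')
f=grab('scene'); save(f,'s11.png',(220,180,350,300),5)
plan([.5116,-.0102,.142],0.9);
E
```

```text
clock: 13.13
tcp_pos: [0.5116, -0.0113, 0.2003]
orientation: [-1.57, -0.011, 0.011]
contact_force: [0.5, 0.5, -0.0]
grip_width: -0.0002
clock: 13.55
tcp_pos: [0.5119, -0.0104, 0.1997]
orientation: [-1.571, -0.008, 0.008]
contact_force: [-0.5, -1.3, 0.3]
grip_width: 0.0
turn [ 0.02 -0.27 -0.01] shift(cur tool) [-0.3 57.7 -0.2] shift(goal tool) [-0.3 57.7 -0.2] tcp [ 0.5119 -0.0099  0.1997] F [-0.2 -0.5  0.5] w -0.0002 t 13.65
```

View pics/w11.png

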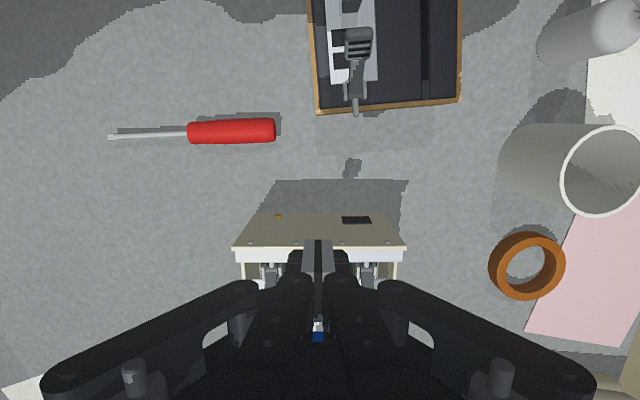

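View pics/s11.png

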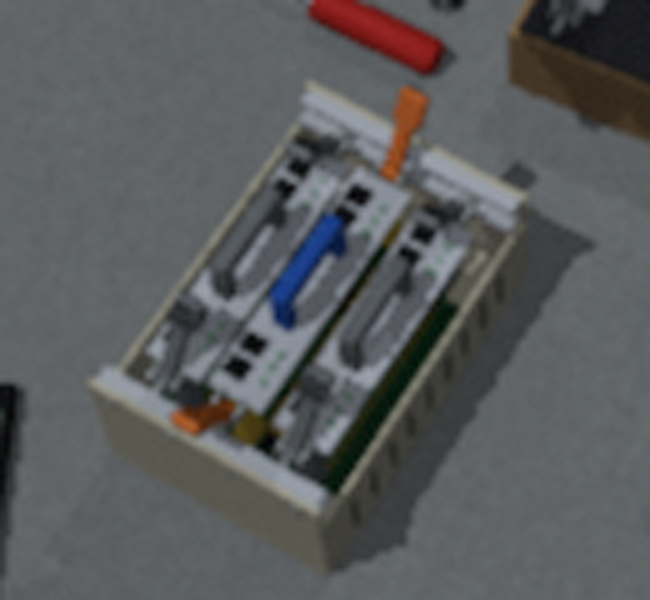

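```bash
cat >> h.py <<'E'
C=np.array([.514,-.1602]); YAW=np.radians(.9); EX=np.array([np.cos(YAW),np.sin(YAW)]); EY=np.array([-EX[1],EX[0]])
def st():
    T,o=pose(); q=T[:2,3]-C; F=o["contact_force"]
    print("card xyz mm",(q@EX*1e3).round(1),(q@EY*1e3).round(1),(T[2,3]*1e3).round(1),"Fy %.1f Fx %.1f Fz %.1f"%(F[1],F[0],F[2]),"M",o["moment"].round(2),"t",round(o["clock"],1))
def lever(f):
    P=cloud(f); hsv=cv2.cvtColor(f["color"],cv2.COLOR_RGB2HSV); m=(hsv[...,0]>5)&(hsv[...,0]<16)&(hsv[...,1]>170)&(P[...,2]>.09)&(P[...,2]<.2)
    q=P[m]; X=(q[:,:2]-C)@EX*1e3; Y=(q[:,:2]-C)@EY*1e3; Z=q[:,2]*1e3
    for s in(1,-1):
        k=(abs(X)<14)&(Y*s>40)&(Y*s<130)
        if k.sum()>20: 
            y=Y[k]*s;z=Z[k]; far=z>np.percentile(z,90)
            print('lever','L' if s>0 else 'R',k.sum(),'y',np.percentile(y,[2,98]).round(1),'z',np.percentile(z,[2,98]).round(1),'top pt',y[far].mean().round(1))
E
python3 -m jog '0 0 0 0 20 0 0;0 0 0 0 20 0 0;0 0 0 0 13 0 0;0 0 0 0 4 0 0;0 0 0 0 0 -5 0' && python3 -m jog '0 0 0 0 0 -8 0;0 0 0 0 0 -4 0;0 0 0 0 0 -3 0;0 0 0 0 0 -3 0;0 0 0 0 0 0 0' && python3 - <<'E'
from h import *
st()
E
```

```text
clock: 14.07
tcp_pos: [0.5113, -0.0133, 0.1419]
orientation: [-1.57, -0.009, 0.013]
contact_force: [-0.4, 0.5, 0.9]
grip_width: -0.0001
clock: 14.48
tcp_pos: [0.5131, -0.0318, 0.1437]
orientation: [-1.57, -0.011, 0.008]
contact_force: [-0.5, 1.2, 2.4]
grip_width: 0.0001
card xyz mm 1.1 128.4 143.7 Fy 1.2 Fx -0.5 Fz 2.4 M [ 0.13 -0.05  0.07] t 14.5
```

```bash
python3 -m jog '0 0 0 0 0 -4 0;0 0 0 0 -1 -5 0;0 0 0 0 -1 -5 0;0 0 0 0 -1 -5 0;0 0 0 0 -1 -4 0' && python3 -m jog '0 0 0 0 0 -3 0;0 0 0 0 0 -2 0;0 0 0 0 0 -1 0;0 0 0 0 0 0 0;0 0 0 0 0 0 0' && python3 - <<'E'
from h import *
st()
f=grab('scene'); save(f,'s12.png',(220,180,350,300),5); lever(f)
st()
E
```

```text
clock: 14.9
tcp_pos: [0.5123, -0.0553, 0.1467]
orientation: [-1.571, -0.01, 0.011]
contact_force: [1.0, 0.2, -0.8]
grip_width: -0.0001
clock: 15.32
tcp_pos: [0.5124, -0.0607, 0.1466]
orientation: [-1.571, -0.01, 0.011]
contact_force: [-0.6, 0.7, -0.7]
grip_width: -0.0
card xyz mm -0.1 99.5 146.6 Fy 0.7 Fx -0.6 Fz -0.7 M [-0.    0.01 -0.01] t 15.3
lever L 37 y [78.1 88.2] z [101.  155.9] top pt 82.1
lever R 37 y [ 82.4 116.6] z [100.4 149.3] top pt 115.5
card xyz mm -0.0 99.7 146.6 Fy -0.4 Fx -0.0 Fz 0.2 M [0.03 0.03 0.01] t 15.4
```

View pics/s12.png

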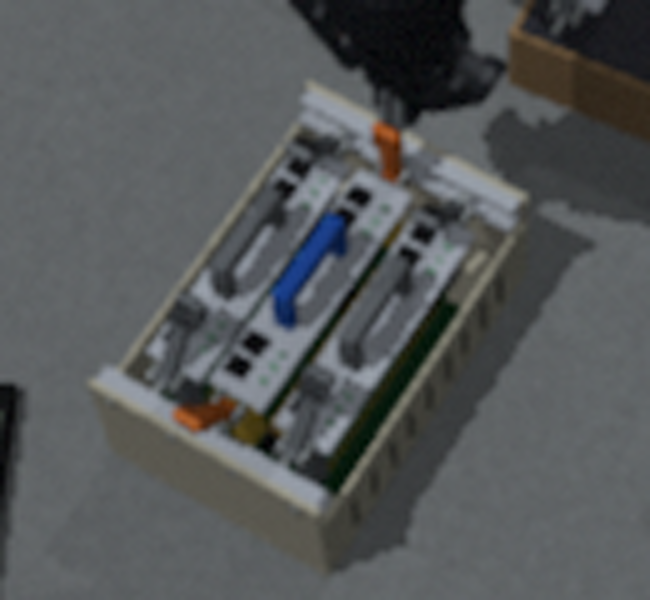

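```bash
python3 -m jog '0 0 0 0 0 -2 0;0 0 0 0 0 -1.5 0;0 0 0 0 0 -1 0;0 0 0 0 0.3 -1 0;0 0 0 0 0 0 0' && python3 -c "
from h import *
st()" && python3 -m jog '0 0 0 0 0.4 -1 0;0 0 0 0 0.4 -1 0;0 0 0 0 0.4 -1 0;0 0 0 0 0 0 0;0 0 0 0 0 0 0' && python3 - <<'E'
from h import *
st()
f=grab('scene'); save(f,'s13.png',(220,180,350,300),5); lever(f); handle2(f,near=C)
st()
E
```

```text
clock: 15.78
tcp_pos: [0.5127, -0.0663, 0.1465]
orientation: [-1.571, -0.01, 0.01]
contact_force: [-0.0, 0.2, 0.1]
grip_width: -0.0003
card xyz mm 0.2 93.9 146.5 Fy 0.2 Fx -0.0 Fz 0.1 M [ 0.01 -0.02 -0.02] t 15.8
clock: 16.2
tcp_pos: [0.5127, -0.0693, 0.1453]
orientation: [-1.571, -0.01, 0.01]
contact_force: [-0.0, -0.6, -0.3]
grip_width: 0.0001
card xyz mm 0.1 90.9 145.3 Fy -0.6 Fx -0.0 Fz -0.3 M [-0.09  0.04  0.  ] t 16.2
lever L 23 y [71.  85.4] z [101.1 154.2] top pt 73.2
lever R 36 y [ 83.8 116.4] z [103.3 150.6] top pt 115.0
n 73 centre [ 0.5141 -0.162 ] top 0.1372 yaw 0.53 ext 0.0578 0.012 in tool [  0.2   8.1 -92.8]
card xyz mm 0.1 91.0 145.3 Fy -0.2 Fx 0.2 Fz 0.3 M [ 0.01 -0.02  0.04] t 16.2
```

```bash
python3 -m jog '0 0 0 0 0.5 -1 0;0 0 0 0 0 0 0;0 0 0 0 0.5 -1 0;0 0 0 0 0 0 0;0 0 0 0 0 0 0' && python3 - <<'E'
from h import *
st()
f=grab('scene'); save(f,'s14.png',(220,180,350,300),5); lever(f); 
f=grab('wrist'); save(f,'w14.png'); handle2(f,near=C)
st()
E
```

```text
clock: 16.67
tcp_pos: [0.5127, -0.0712, 0.1443]
orientation: [-1.571, -0.01, 0.01]
contact_force: [-0.2, 0.5, -0.7]
grip_width: -0.0003
card xyz mm 0.1 89.0 144.3 Fy 0.5 Fx -0.2 Fz -0.7 M [0.06 0.01 0.03] t 16.7
lever R 34 y [ 83.8 117.7] z [103.6 151.7] top pt 115.9
n 88 centre [ 0.5135 -0.1298] top 0.1297 yaw -89.43 ext 0.0055 0.0016 in tool [  0.   14.6 -58.6]
card xyz mm 0.1 89.1 144.3 Fy -0.2 Fx 0.1 Fz 0.2 M [ 0.04 -0.04  0.02] t 16.8
```

View pics/s14.png

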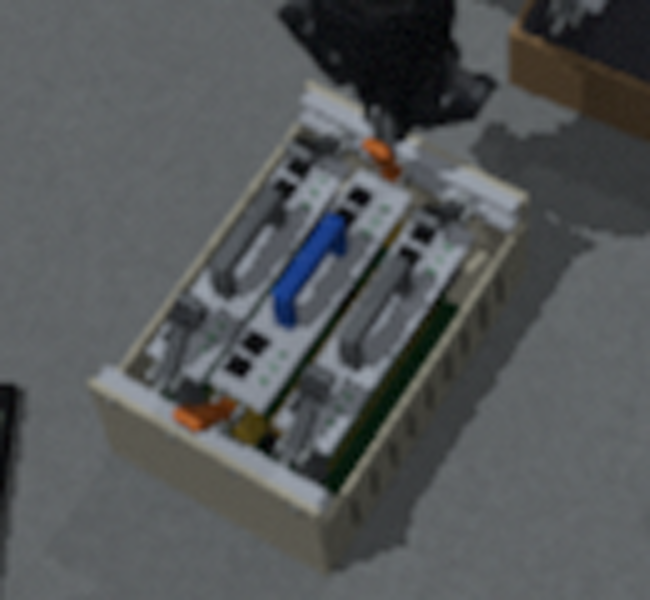

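View pics/w14.png

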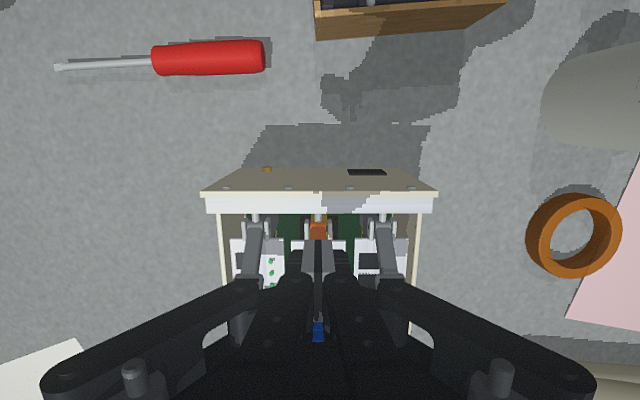

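```bash
cat >> h.py <<'E'
def overlay(f,name,crop,s,side,angles,drop=0.0,x=0):
    im=f["color"][:,:,::-1]; a,b,c,d=crop; im=cv2.resize(im[b:d,a:c],None,fx=s,fy=s,interpolation=cv2.INTER_CUBIC)
    for i,an in enumerate(angles):
        ph=an-.65; y=side*(.086+np.array([0,.056])*np.sin(ph)); z=.1015-drop+np.array([0,.056])*np.cos(ph)
        P=[np.r_[C+EX*x+EY*yy,zz] for yy,zz in zip(y,z)]
        u=(proj(f,P)-[a,b]+.5)*s
        cv2.line(im,tuple(map(int,u[0])),tuple(map(int,u[1])),[(0,255,0),(255,0,255),(255,255,0),(0,0,255)][i],1)
    cv2.imwrite("pics/"+name,im)
E
python3 - <<'E'
from h import *
f=grab('scene'); overlay(f,'o14.png',(270,190,330,240),13,1,[.65,.5,.35,.2])
overlay(f,'o14r.png',(240,240,300,290),10,-1,[1.25,1.1,.9]); st()
f=grab('top'); save(f,'t14.png',(310,170,410,240),8); 
E
```

```text
card xyz mm 0.1 89.1 144.2 Fy -0.2 Fx -0.2 Fz -0.4 M [-0.01  0.02  0.03] t 16.8
```

View pics/o14.png

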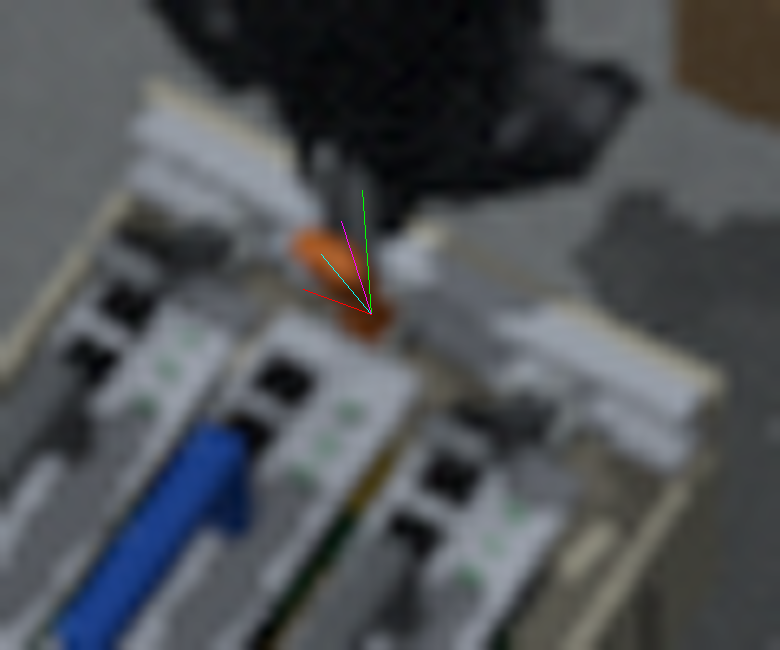

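View pics/o14r.png

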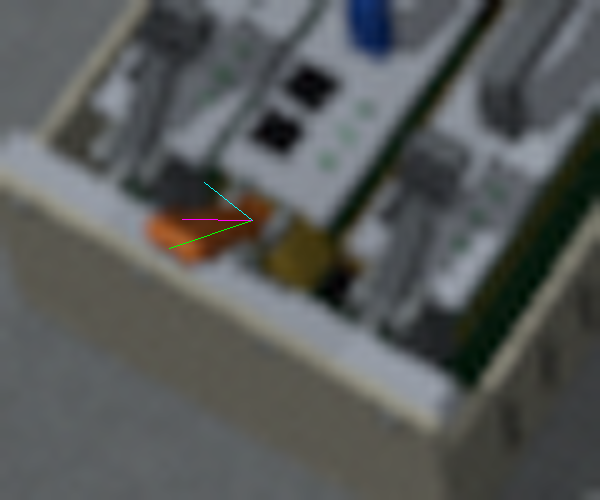

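```bash
python3 -m jog '0 0 0 0 0 3 0;0 0 0 0 -5 6 0;0 0 0 0 -20 0 0;0 0 0 0 -25 -5 0;0 0 0 0 -8 -30 0' && python3 -m jog '0 0 0 0 0 -38 0;0 0 0 0 0 -38 0;0 0 0 0 0 -38 0;0 0 0 0 0 -38 0;0 0 0 0 0 -36 0' && python3 -m jog '0 0 0 0 0 -20 0;0 0 0 0 0 0 0;0 0 0 0 0 0 0;0 0 0 0 0 0 0;0 0 0 0 0 0 0' && python3 - <<'E'
from h import *
st()
f=grab('wrist'); save(f,'w15.png'); np.save('w15.npy',f,allow_pickle=True); handle2(f,near=C); lever(f)
f=grab('scene'); overlay(f,'o15.png',(270,190,330,240),13,1,[.65,.5,.35,.2])
E
```

```text
clock: 17.28
tcp_pos: [0.5153, -0.0909, 0.206]
orientation: [-1.568, -0.022, 0.014]
contact_force: [1.4, -0.1, 0.9]
grip_width: -0.0003
clock: 17.7
tcp_pos: [0.5156, -0.2866, 0.2029]
orientation: [-1.571, -0.011, 0.01]
contact_force: [0.2, -0.1, 0.2]
grip_width: 0.0
clock: 18.12
tcp_pos: [0.5164, -0.3029, 0.2025]
orientation: [-1.57, -0.013, 0.012]
contact_force: [0.5, 0.2, 0.3]
grip_width: -0.0003
card xyz mm 0.2 -142.7 202.5 Fy 0.2 Fx 0.5 Fz 0.3 M [0.03 0.02 0.01] t 18.1
n 769 centre [ 0.5139 -0.1783] top 0.1395 yaw 1.57 ext 0.0219 0.011 in tool [ -0.5  63.1 124.7]
lever R 994 y [ 82.9 117.2] z [104.6 149.8] top pt 114.2
```

View pics/w15.png

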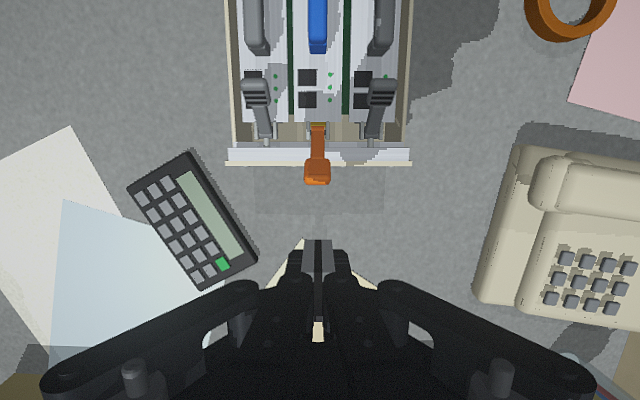

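View pics/o15.png

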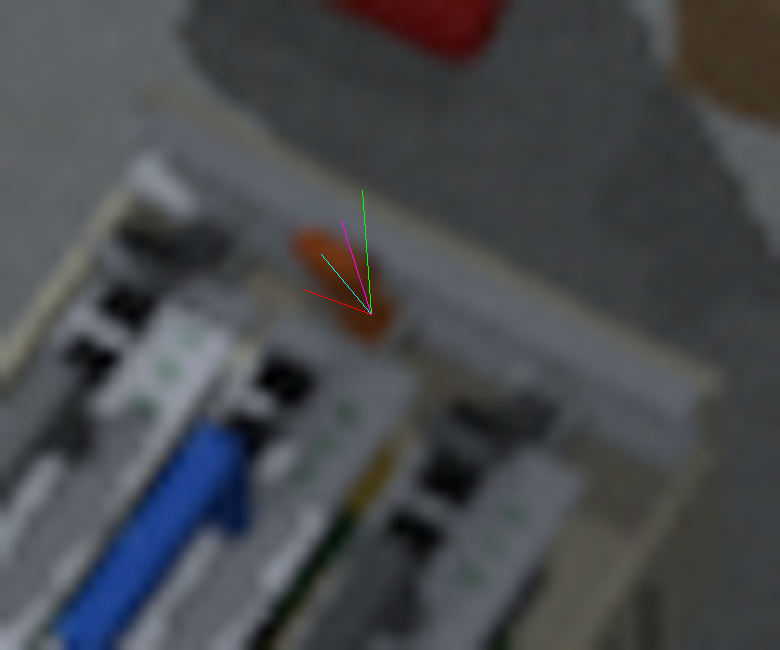

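```bash
cat >> h.py <<'E'
def tilt(f):
    P=cloud(f); q=P[...,:2]-C; X=q@EX*1e3; Y=q@EY*1e3; Z=P[...,2]*1e3
    for n,dx in(('card',0),('n-',-42.),('n+',42.)):
        m=(abs(X-dx)>8)&(abs(X-dx)<17)&(abs(Y)<76)&(Z>88)&(Z<112)
        if m.sum()<100: print(n,m.sum()); continue
        y=Y[m];z=Z[m]; 
        for _ in range(3):
            c=np.polyfit(y,z,1); k=abs(z-np.polyval(c,y))<1.5; y=y[k];z=z[k]
        print('plate',n,len(y),'Y',y.min().round(0),y.max().round(0),'slope mrad %.1f z0 %.1f'%(c[0]*1e3,c[1]))
E
python3 - <<'E'
from h import *
for n in('w10','w15','w7'):
  try: f=np.load(n+'.npy',allow_pickle=True).item(); print(n); tilt(f)
  except Exception as e: print(e)
E
```

```text
[Errno 2] No such file or directory: 'w10.npy'
w15
plate card 2691 Y -75.0 6.0 slope mrad -21.8 z0 101.9
plate n- 2074 Y -75.0 8.0 slope mrad -1.2 z0 96.0
plate n+ 1941 Y -76.0 8.0 slope mrad -4.1 z0 96.0
w7
card 0
plate n- 2109 Y -73.0 76.0 slope mrad -2.1 z0 96.2
plate n+ 1581 Y -72.0 76.0 slope mrad 0.8 z0 96.1
```

```bash
python3 -m jog '0 0 0 0 20 0 0;0 0 0 0 20 0 0;0 0 0 0 14 0 0;0 0 0 0 5 2 0;0 0 0 0 0 4 0' && python3 -m jog '0 0 0 0 0 4 0;0 0 0 0 0 4 0;0 0 0 0 -1 4 0;0 0 0 0 -1 4 0;0 0 0 0 -1 4 0' && python3 -m jog '0 0 0 0 -1 4 0;0 0 0 0 0 4 0;0 0 0 0 0 4 0;0 0 0 0 0 3 0;0 0 0 0 0 1 0' && python3 - <<'E'
from h import *
st()
f=grab('wrist'); save(f,'w16.png'); lever(f); tilt(f)
E
```

```text
clock: 18.63
tcp_pos: [0.515, -0.2982, 0.1422]
orientation: [-1.57, -0.009, 0.012]
contact_force: [-0.2, -0.4, 0.4]
grip_width: 0.0003
clock: 19.05
tcp_pos: [0.5168, -0.2807, 0.1484]
orientation: [-1.574, -0.013, 0.007]
contact_force: [0.1, -5.1, 9.4]
grip_width: -0.0002
clock: 19.47
tcp_pos: [0.5177, -0.2639, 0.1504]
orientation: [-1.574, -0.015, 0.006]
contact_force: [0.4, -3.1, 11.0]
grip_width: 0.0001
card xyz mm 2.0 -103.8 150.4 Fy -3.1 Fx 0.4 Fz 11.0 M [-0.42  0.02 -0.03] t 19.5
lever R 618 y [83.6 95.1] z [ 98.8 153.4] top pt 92.4
plate card 5073 Y -76.0 28.0 slope mrad 8.9 z0 99.8
plate n- 3299 Y -76.0 29.0 slope mrad -1.4 z0 96.0
plate n+ 3213 Y -76.0 29.0 slope mrad -4.3 z0 96.1
```

View pics/w16.png

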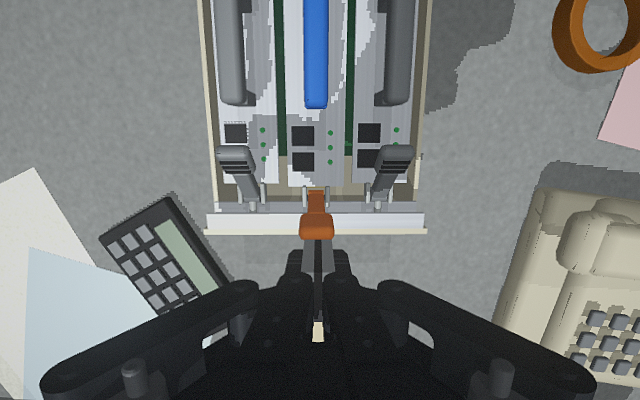

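```bash
python3 -m jog '0 0 0 0 -3 0 0;0 0 0 0 -3 -2 0;0 0 0 0 -4 -6 0;0 0 0 0 -4 -6 0;0 0 0 0 0 -6 0' && python3 - <<'E'
from h import *
st()
f=grab('wrist'); save(f,'w17.png'); lever(f); tilt(f); st()
f=grab('scene'); overlay(f,'o17.png',(240,240,300,290),12,-1,[.9,.7,.5]); overlay(f,'o17l.png',(270,190,330,240),13,1,[.5,.35,.2],.004)
E
```

```text
clock: 19.93
tcp_pos: [0.5158, -0.284, 0.1622]
orientation: [-1.571, -0.011, 0.009]
contact_force: [0.4, 0.5, -0.1]
grip_width: -0.0002
card xyz mm -0.1 -123.8 162.2 Fy 0.5 Fx 0.4 Fz -0.1 M [-0.   -0.03  0.02] t 19.9
lever R 684 y [83.4 95.5] z [ 98.4 153.4] top pt 91.8
plate card 3943 Y -76.0 12.0 slope mrad 8.6 z0 99.8
plate n- 2817 Y -76.0 13.0 slope mrad -0.6 z0 96.1
plate n+ 2617 Y -76.0 13.0 slope mrad -4.2 z0 96.1
card xyz mm -0.6 -125.5 161.7 Fy -0.7 Fx 0.2 Fz 0.3 M [-0.13 -0.04 -0.  ] t 20.0
```

View pics/w17.png

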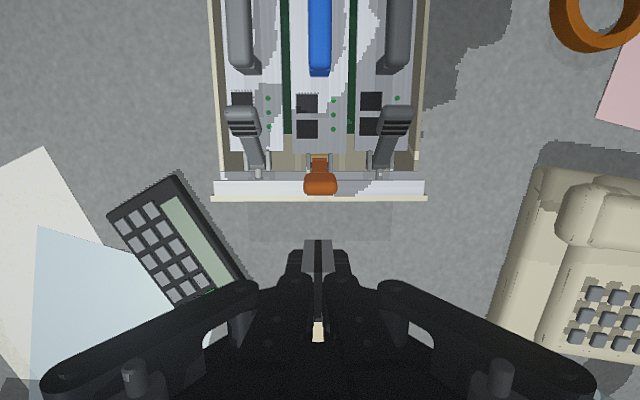

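View pics/o17.png

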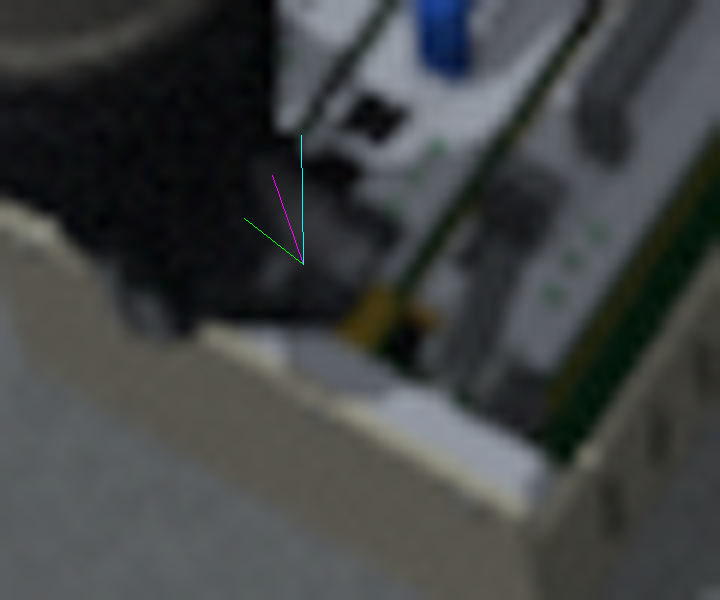

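View pics/o17l.png

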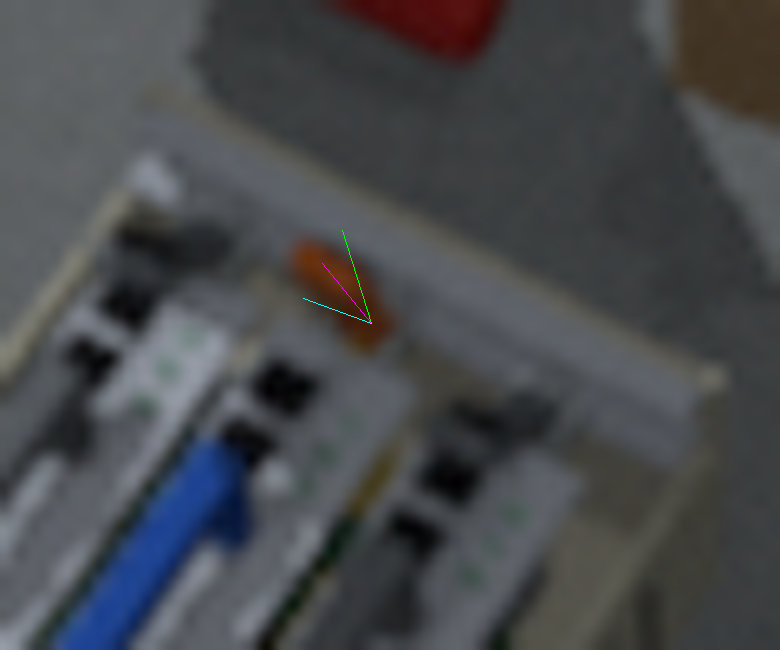

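```bash
python3 -m jog '0 0 0 0 8 0 0;0 0 0 0 8 0 0;0 0 0 0 8 0 0;0 0 0 0 0 4 0;0 0 0 0 0 4 0' && python3 -m jog '0 0 0 0 0 4 0;0 0 0 0 0 3 0;0 0 0 0 0 3 0;0 0 0 0 0 3 0;0 0 0 0 0 0 0' && python3 - <<'E'
from h import *
st()
f=grab('wrist'); save(f,'w18.png'); lever(f); tilt(f)
E
```

```text
clock: 20.45
tcp_pos: [0.5147, -0.2743, 0.1361]
orientation: [-1.57, -0.009, 0.012]
contact_force: [0.1, 0.1, 0.4]
grip_width: 0.0001
clock: 20.87
tcp_pos: [0.5156, -0.2613, 0.1377]
orientation: [-1.571, -0.012, 0.011]
contact_force: [-0.7, -0.3, -0.8]
grip_width: -0.0001
card xyz mm -0.0 -101.2 137.7 Fy -0.3 Fx -0.7 Fz -0.8 M [ 0.06  0.03 -0.02] t 20.9
lever R 871 y [83.2 89.9] z [ 98.4 153.5] top pt 86.9
plate card 5607 Y -76.0 26.0 slope mrad 8.1 z0 99.7
plate n- 3569 Y -76.0 28.0 slope mrad -0.4 z0 96.1
plate n+ 3469 Y -76.0 28.0 slope mrad -3.9 z0 96.0
```

```bash
python3 -m jog '0 0 0 0 0 2 0;0 0 0 0 0 2 0;0 0 0 0 0 2 0;0 0 0 0 0 2 0;0 0 0 0 0 1 0' && python3 - <<'E'
from h import *
st()
f=grab('wrist'); save(f,'w19.png'); lever(f); tilt(f)
E
```

```text
clock: 21.33
tcp_pos: [0.5151, -0.2527, 0.1372]
orientation: [-1.571, -0.01, 0.011]
contact_force: [-0.2, -1.5, -0.6]
grip_width: 0.0001
card xyz mm -0.4 -92.5 137.2 Fy -1.5 Fx -0.2 Fz -0.6 M [-0.18 -0.09 -0.  ] t 21.3
lever R 585 y [73.9 83.3] z [ 98.4 152.6] top pt 77.6
plate card 6030 Y -76.0 35.0 slope mrad 9.0 z0 99.8
plate n- 3758 Y -76.0 36.0 slope mrad -0.6 z0 96.1
plate n+ 3633 Y -76.0 36.0 slope mrad -3.3 z0 96.0
```

View pics/w19.png

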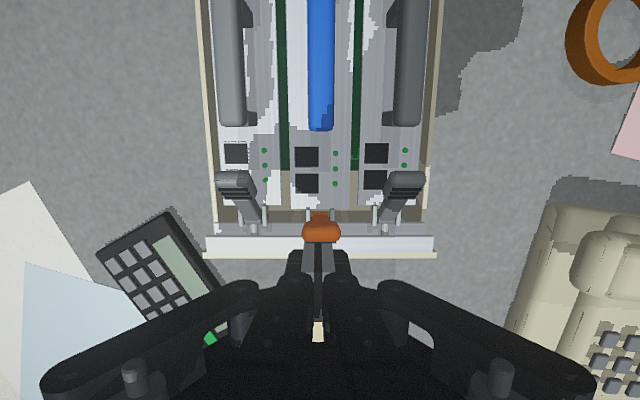

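```bash
python3 -m jog '0 0 0 0 0.3 1 0;0 0 0 0 0.3 1 0;0 0 0 0 0.3 1 0;0 0 0 0 0.3 1 0;0 0 0 0 0 0 0' && python3 - <<'E'
from h import *
st()
f=grab('wrist'); lever(f); tilt(f)
E
```

```text
clock: 21.8
tcp_pos: [0.5151, -0.2487, 0.136]
orientation: [-1.571, -0.011, 0.011]
contact_force: [-0.3, -0.1, -0.3]
grip_width: -0.0002
card xyz mm -0.3 -88.5 136.0 Fy -0.1 Fx -0.3 Fz -0.3 M [-0.06  0.05  0.03] t 21.8
lever R 602 y [68.9 83.1] z [ 97.3 151.5] top pt 72.8
plate card 6235 Y -76.0 38.0 slope mrad 8.9 z0 99.7
plate n- 3830 Y -76.0 40.0 slope mrad -1.6 z0 96.0
plate n+ 3783 Y -76.0 40.0 slope mrad -3.6 z0 96.0
```

```bash
python3 -m jog '0 0 0 0 0.5 1 0;0 0 0 0 0.5 1 0;0 0 0 0 0.5 1 0;0 0 0 0 0 0 0;0 0 0 0 0 0 0' && python3 - <<'E'
from h import *
st()
f=grab('wrist'); lever(f); tilt(f)
E
```

```text
clock: 22.27
tcp_pos: [0.515, -0.2458, 0.1345]
orientation: [-1.571, -0.01, 0.011]
contact_force: [-0.3, -0.5, -0.1]
grip_width: -0.0002
card xyz mm -0.3 -85.6 134.5 Fy -0.5 Fx -0.3 Fz -0.1 M [0.06 0.   0.01] t 22.3
lever R 610 y [65.  72.2] z [145.  150.1] top pt 68.8
plate card 6458 Y -76.0 41.0 slope mrad 9.2 z0 99.8
plate n- 3955 Y -76.0 42.0 slope mrad -1.6 z0 96.0
plate n+ 3877 Y -76.0 42.0 slope mrad -2.8 z0 96.1
```

```bash
python3 -m jog '0 0 0 0 0 -4 0;0 0 0 0 -5 -6 0;0 0 0 0 -20 0 0;0 0 0 0 -20 5 0;0 0 0 0 -3 30 0' && python3 -m jog '0 0 0 0 0 38 0;0 0 0 0 0 38 0;0 0 0 0 0 38 0;0 0 0 0 0 38 0;0 0 0 0 0 20 0' && python3 - <<'E'
from h import *
st(); plan([0,0,0],.9)
f=grab('scene'); overlay(f,'o20.png',(240,240,300,290),12,-1,[.5,.33,.2],.006); overlay(f,'o20l.png',(270,190,330,240),13,1,[.5,.35,.2],.004)
E
```

```text
clock: 22.73
tcp_pos: [0.516, -0.2277, 0.1859]
orientation: [-1.575, -0.007, -0.0]
contact_force: [1.1, -1.2, 0.3]
grip_width: 0.0001
clock: 23.15
tcp_pos: [0.5125, -0.0446, 0.1834]
orientation: [-1.569, -0.015, 0.013]
contact_force: [-0.6, 0.5, -0.5]
grip_width: -0.0
card xyz mm 0.3 115.6 183.4 Fy 0.5 Fx -0.6 Fz -0.5 M [ 0.02  0.   -0.01] t 23.1
turn [-0.08  0.1   0.07] shift(cur tool) [-511.9  182.9   53.3] shift(goal tool) [-511.7  183.4   52.7] tcp [ 0.5125 -0.0446  0.1834] F [-0.6  0.5 -0.5] w -0.0 t 23.15
```

View pics/o20.png

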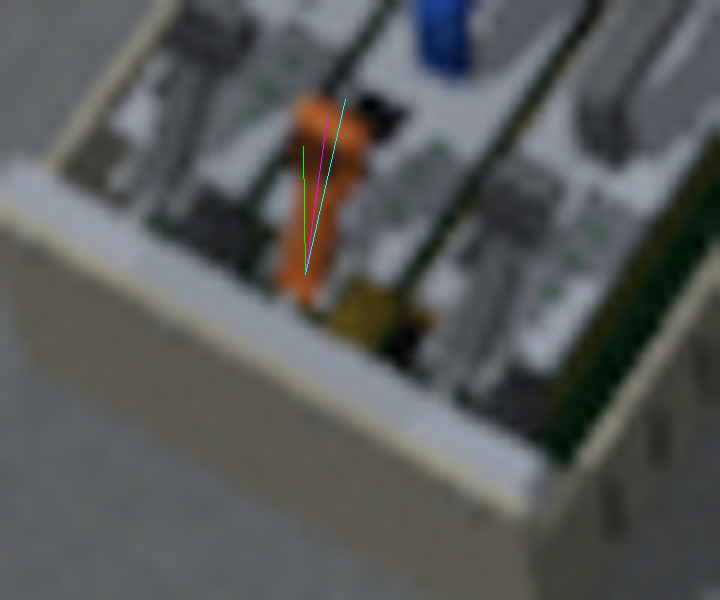

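```bash
python3 -m jog '0 0 0 0 14 0 0;0 0 0 0 14 0 0;0 0 0 0 12 0 0;0 0 0 0 4 -4 0;0 0 0 0 0 -6 0' && python3 -m jog '0 0 0 0 0 -5 0;0 0 0 0 0 -4 0;0 0 0 0 0 -3 0;0 0 0 0 0 -2 0;0 0 0 0 0 -2 0' && python3 -c "
from h import *
st()" && python3 -m jog '0 0 0 0 0 -1 0;0 0 0 0 0 -1 0;0 0 0 0 0 -1 0;0 0 0 0 0 -1 0;0 0 0 0 0 0 0' && python3 - <<'E'
from h import *
st()
f=grab('scene'); overlay(f,'o21l.png',(270,190,330,240),13,1,[.35,.2,.05],.006)
E
```

```text
clock: 23.62
tcp_pos: [0.5119, -0.0595, 0.1376]
orientation: [-1.57, -0.009, 0.012]
contact_force: [0.6, -1.2, 0.2]
grip_width: 0.0001
clock: 24.03
tcp_pos: [0.5131, -0.0752, 0.139]
orientation: [-1.571, -0.011, 0.01]
contact_force: [-0.0, 1.7, 0.0]
grip_width: 0.0
card xyz mm 0.4 85.0 139.0 Fy 1.7 Fx -0.0 Fz 0.0 M [ 0.27 -0.07  0.03] t 24.0
clock: 24.45
tcp_pos: [0.5129, -0.0785, 0.1385]
orientation: [-1.57, -0.011, 0.011]
contact_force: [0.2, 2.9, -2.0]
grip_width: 0.0
card xyz mm 0.1 81.7 138.5 Fy 2.9 Fx 0.2 Fz -2.0 M [ 0.79 -0.04 -0.05] t 24.4
```

View pics/o21l.png

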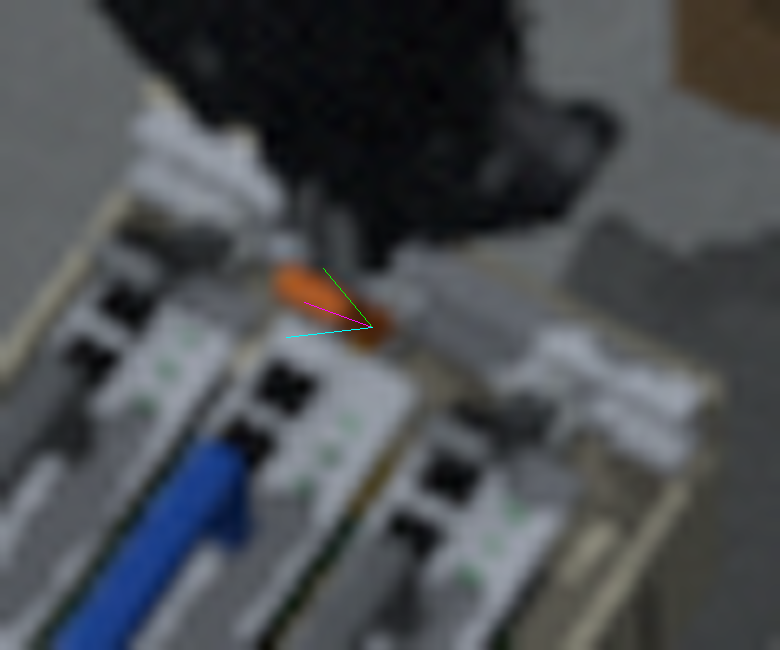

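```bash
python3 -m jog '0 0 0 0 0.7 -1 0;0 0 0 0 0.7 -1 0;0 0 0 0 0.7 -1 0;0 0 0 0 0 0 0;0 0 0 0 0 0 0' && python3 - <<'E'
from h import *
st()
f=grab('scene'); overlay(f,'o22l.png',(270,190,330,240),13,1,[.35,.2,.05],.006)
E
```

```text
clock: 24.92
tcp_pos: [0.5128, -0.0823, 0.1364]
orientation: [-1.571, -0.01, 0.01]
contact_force: [-0.4, 3.7, -0.0]
grip_width: -0.0
card xyz mm 0.0 77.9 136.4 Fy 3.7 Fx -0.4 Fz -0.0 M [ 0.76 -0.06  0.04] t 24.9
```

View pics/o22l.png

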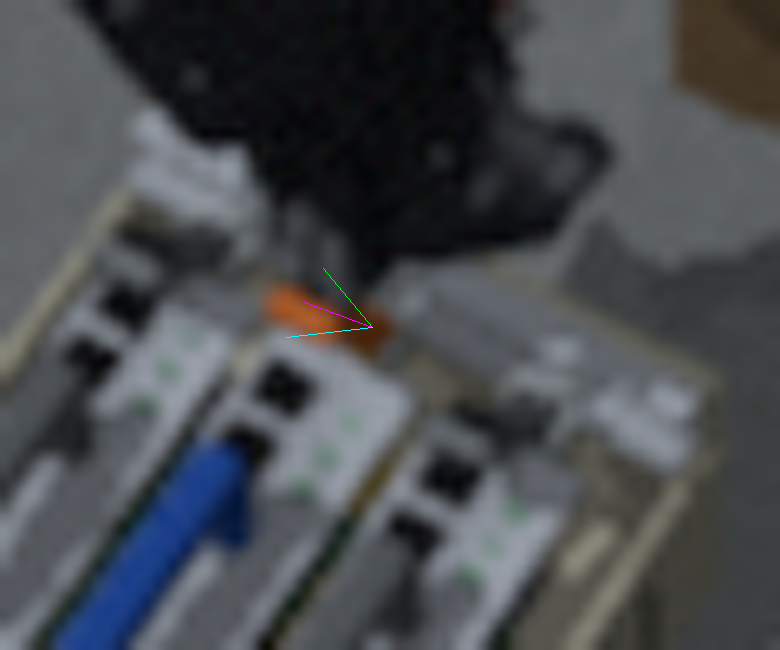

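```bash
python3 -m jog '0 0 0 0 0 4 0;0 0 0 0 -5 6 0;0 0 0 0 -20 0 0;0 0 0 0 -20 -5 0;0 0 0 0 -3 -30 0' && python3 -m jog '0 0 0 0 0 -38 0;0 0 0 0 0 -38 0;0 0 0 0 0 -38 0;0 0 0 0 0 -38 0;0 0 0 0 0 -12 0' && python3 - <<'E'
from h import *
st()
f=grab('wrist'); lever(f); tilt(f); save(f,'w23.png')
f=grab('scene'); overlay(f,'o23l.png',(270,190,330,240),13,1,[.35,.2,.05],.006)
E
```

```text
clock: 25.38
tcp_pos: [0.5158, -0.102, 0.1884]
orientation: [-1.57, -0.021, 0.012]
contact_force: [0.5, 0.4, 0.7]
grip_width: 0.0001
clock: 25.8
tcp_pos: [0.514, -0.2786, 0.1849]
orientation: [-1.575, -0.004, 0.004]
contact_force: [-0.1, -0.4, 0.3]
grip_width: 0.0001
card xyz mm -1.9 -118.4 184.9 Fy -0.4 Fx -0.1 Fz 0.3 M [-0.02 -0.03 -0.02] t 25.8
lever R 456 y [64.5 90.8] z [100.8 150. ] top pt 68.0
plate card 3605 Y -76.0 25.0 slope mrad -1.3 z0 98.8
plate n- 2704 Y -76.0 27.0 slope mrad -1.4 z0 96.0
plate n+ 2470 Y -76.0 26.0 slope mrad -2.8 z0 96.1
```

View pics/w23.png

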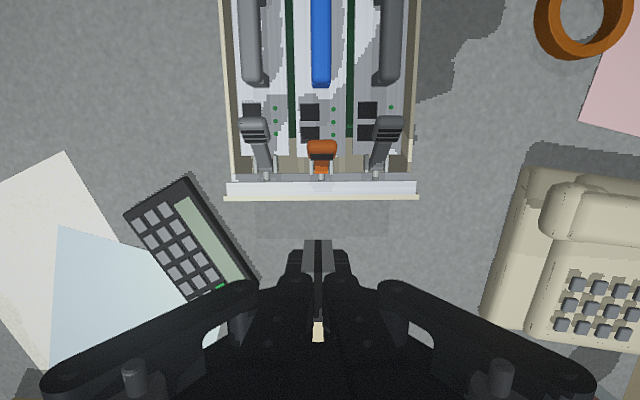

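View pics/o23l.png

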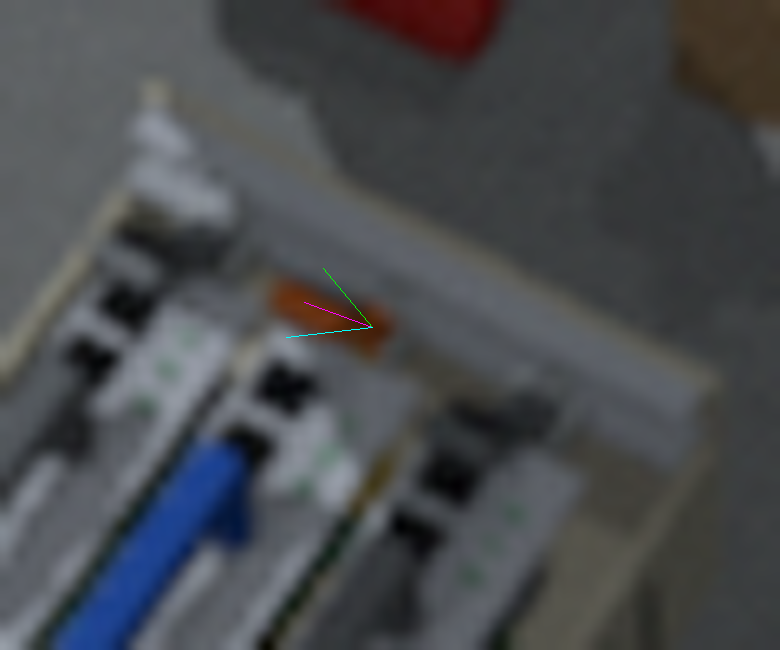

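```bash
python3 -m jog '0 0 0 0 15 0 0;0 0 0 0 15 0 0;0 0 0 0 14 0 0;0 0 0 0 3 6 0;0 0 0 0 0 10 0' && python3 -m jog '0 0 0 0 0 8 0;0 0 0 0 0 4 0;0 0 0 0 0 3 0;0 0 0 0 0 2 0;0 0 0 0 0 1 0' && python3 -c "
from h import *
st()
f=grab('wrist'); lever(f); tilt(f)"
```

```text
clock: 26.32
tcp_pos: [0.5145, -0.2538, 0.1368]
orientation: [-1.57, -0.009, 0.012]
contact_force: [0.3, 0.6, 0.4]
grip_width: 0.0002
clock: 26.73
tcp_pos: [0.5155, -0.2373, 0.1382]
orientation: [-1.572, -0.012, 0.009]
contact_force: [1.5, -2.5, 0.1]
grip_width: -0.0
card xyz mm 0.3 -77.1 138.2 Fy -2.5 Fx 1.5 Fz 0.1 M [-0.4  -0.19 -0.04] t 26.7
lever R 543 y [59.  65.8] z [142.5 147.4] top pt 62.8
plate card 6630 Y -76.0 51.0 slope mrad 1.1 z0 98.8
plate n- 4408 Y -76.0 52.0 slope mrad 0.6 z0 96.1
plate n+ 4231 Y -76.0 52.0 slope mrad -0.7 z0 96.1
```

Engaged on R. Continue in small steps.

```bash
python3 -m jog '0 0 0 0 0.6 1 0;0 0 0 0 0 0 0;0 0 0 0 0.6 1 0;0 0 0 0 0 0 0;0 0 0 0 0 0 0' && python3 -c "
from h import *
st()
f=grab('wrist'); lever(f); tilt(f)"
```

```text
clock: 27.2
tcp_pos: [0.5151, -0.2352, 0.1363]
orientation: [-1.571, -0.011, 0.01]
contact_force: [1.4, -1.6, 1.2]
grip_width: 0.0002
card xyz mm -0.0 -75.0 136.3 Fy -1.6 Fx 1.4 Fz 1.2 M [-0.32 -0.37 -0.02] t 27.2
lever R 549 y [56.7 63.9] z [141.  145.5] top pt 60.5
plate card 6770 Y -76.0 52.0 slope mrad 5.4 z0 98.5
plate n- 4499 Y -76.0 54.0 slope mrad 0.5 z0 96.1
plate n+ 4403 Y -76.0 53.0 slope mrad -0.3 z0 96.1
```

```bash
python3 -m jog '0 0 0 0 0.7 1 0;0 0 0 0 0 0 0;0 0 0 0 0.5 0.7 0;0 0 0 0 0 0 0;0 0 0 0 0 0 0' && python3 -c "
from h import *
st()
f=grab('wrist'); lever(f); tilt(f)"
```

```text
clock: 27.67
tcp_pos: [0.5149, -0.2335, 0.1351]
orientation: [-1.571, -0.01, 0.01]
contact_force: [1.7, -1.9, 0.3]
grip_width: 0.0001
card xyz mm -0.3 -73.3 135.1 Fy -1.9 Fx 1.7 Fz 0.3 M [-0.55 -0.37  0.  ] t 27.7
lever R 552 y [55.  62.4] z [139. 144.] top pt 59.0
plate card 6860 Y -76.0 54.0 slope mrad 6.8 z0 98.3
plate n- 4624 Y -76.0 55.0 slope mrad 0.1 z0 96.1
plate n+ 4512 Y -76.0 55.0 slope mrad -0.3 z0 96.2
```

```bash
python3 -m jog '0 0 0 0 0.6 0.7 0;0 0 0 0 0 0 0;0 0 0 0 0.6 0.7 0;0 0 0 0 0 0 0;0 0 0 0 0 0 0' && python3 -c "
from h import *
st()
f=grab('wrist'); lever(f); tilt(f)"
```

```text
clock: 28.13
tcp_pos: [0.5147, -0.232, 0.1338]
orientation: [-1.571, -0.01, 0.011]
contact_force: [1.5, -3.7, 0.3]
grip_width: -0.0004
card xyz mm -0.4 -71.8 133.8 Fy -3.7 Fx 1.5 Fz 0.3 M [-0.6  -0.28 -0.01] t 28.1
lever R 557 y [53.6 61. ] z [137.6 142.6] top pt 57.6
plate card 6986 Y -76.0 55.0 slope mrad 9.1 z0 98.0
plate n- 4705 Y -76.0 56.0 slope mrad 0.1 z0 96.1
plate n+ 4629 Y -76.0 56.0 slope mrad -0.5 z0 96.2
```

```bash
python3 -m jog '0 0 0 0 0 -4 0;0 0 0 0 -5 -6 0;0 0 0 0 -20 0 0;0 0 0 0 -20 5 0;0 0 0 0 -3 30 0' && python3 -m jog '0 0 0 0 0 38 0;0 0 0 0 0 38 0;0 0 0 0 0 38 0;0 0 0 0 0 28 0;0 0 0 0 0 5 0' && python3 -c "
from h import *
st()" && python3 -m jog '0 0 0 0 14 0 0;0 0 0 0 14 0 0;0 0 0 0 14 0 0;0 0 0 0 4 -2 0;0 0 0 0 0 -4 0' && python3 -c "
from h import *
st()"
```

```text
clock: 28.6
tcp_pos: [0.5154, -0.2126, 0.1848]
orientation: [-1.574, -0.007, 0.002]
contact_force: [-0.4, 0.3, -0.1]
grip_width: 0.0002
clock: 29.02
tcp_pos: [0.5121, -0.0535, 0.1824]
orientation: [-1.568, -0.016, 0.017]
contact_force: [1.1, -1.1, 0.4]
grip_width: 0.0003
card xyz mm -0.2 106.7 182.4 Fy -1.1 Fx 1.1 Fz 0.4 M [-0.   -0.01  0.02] t 29.0
clock: 29.43
tcp_pos: [0.5116, -0.066, 0.135]
orientation: [-1.57, -0.009, 0.013]
contact_force: [-0.7, -0.7, 0.6]
grip_width: 0.0
card xyz mm -0.9 94.2 135.0 Fy -0.7 Fx -0.7 Fz 0.6 M [ 0.03 -0.04 -0.02] t 29.4
```

```bash
python3 -m jog '0 0 0 0 0 -5 0;0 0 0 0 0 -4 0;0 0 0 0 0 -3 0;0 0 0 0 0 -1.5 0;0 0 0 0 0 0 0' && python3 -c "
from h import *
st()" && python3 -m jog '0 0 0 0 0.5 -1 0;0 0 0 0 0 0 0;0 0 0 0 0.6 -1 0;0 0 0 0 0 0 0;0 0 0 0 0 0 0' && python3 - <<'E'
from h import *
st()
f=grab('scene'); overlay(f,'o25l.png',(270,190,330,240),13,1,[.2,.1,.0],.0075); st()
E
```

```text
clock: 29.85
tcp_pos: [0.5131, -0.0802, 0.1364]
orientation: [-1.571, -0.01, 0.009]
contact_force: [-0.3, 1.0, 0.2]
grip_width: -0.0
card xyz mm 0.3 80.0 136.4 Fy 1.0 Fx -0.3 Fz 0.2 M [-0.01  0.   -0.04] t 29.9
clock: 30.27
tcp_pos: [0.5129, -0.0813, 0.1348]
orientation: [-1.571, -0.011, 0.011]
contact_force: [0.3, 0.6, 0.4]
grip_width: -0.0001
card xyz mm 0.2 78.9 134.8 Fy 0.6 Fx 0.3 Fz 0.4 M [ 0.08  0.   -0.04] t 30.3
card xyz mm 0.2 78.9 134.8 Fy 0.9 Fx 0.8 Fz -0.1 M [ 0.02 -0.02  0.  ] t 30.3
```

View pics/o25l.png

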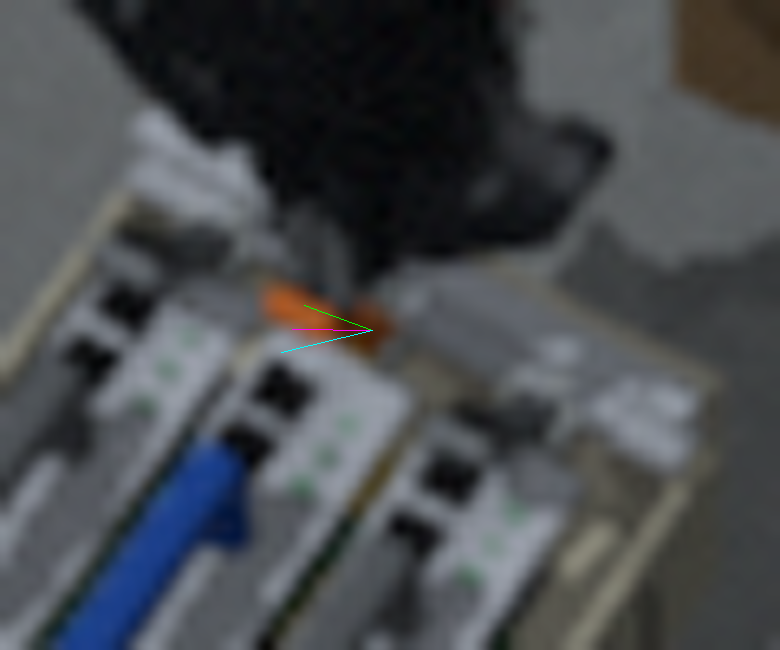

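```bash
python3 -m jog '0 0 0 0 0.2 -1 0;0 0 0 0 0.2 -1 0;0 0 0 0 0.3 -1 0;0 0 0 0 0 0 0;0 0 0 0 0 0 0' && python3 -c "
from h import *
st()" && python3 -m jog '0 0 0 0 0.4 -0.8 0;0 0 0 0 0 0 0;0 0 0 0 0.4 -0.7 0;0 0 0 0 0 0 0;0 0 0 0 0 0 0' && python3 - <<'E'
from h import *
st()
f=grab('scene'); overlay(f,'o26l.png',(270,190,330,240),13,1,[.2,.1,.0],.0075); st()
E
```

```text
clock: 30.73
tcp_pos: [0.5129, -0.084, 0.134]
orientation: [-1.57, -0.011, 0.011]
contact_force: [0.4, 3.8, -0.9]
grip_width: 0.0
card xyz mm 0.1 76.2 134.0 Fy 3.8 Fx 0.4 Fz -0.9 M [0.73 0.   0.03] t 30.7
clock: 31.15
tcp_pos: [0.5129, -0.0859, 0.1333]
orientation: [-1.571, -0.01, 0.01]
contact_force: [0.5, 4.4, -1.0]
grip_width: -0.0004
card xyz mm 0.1 74.3 133.3 Fy 4.4 Fx 0.5 Fz -1.0 M [0.94 0.06 0.  ] t 31.1
card xyz mm 0.1 74.3 133.3 Fy 3.7 Fx -0.3 Fz 0.7 M [ 0.87  0.01 -0.01] t 31.2
```

View pics/o26l.png

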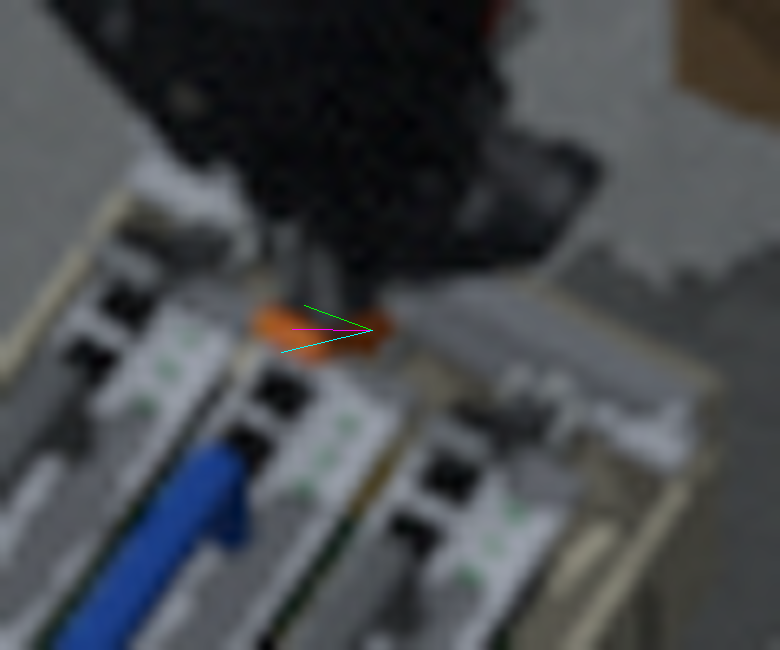

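```bash
python3 -m jog '0 0 0 0 0.4 -0.7 0;0 0 0 0 0 0 0;0 0 0 0 0.4 -0.6 0;0 0 0 0 0 0 0;0 0 0 0 0 0 0' && python3 -c "
from h import *
st()" && python3 -m jog '0 0 0 0 0.3 -0.5 0;0 0 0 0 0 0 0;0 0 0 0 0.3 -0.4 0;0 0 0 0 0 0 0;0 0 0 0 0 0 0' && python3 - <<'E'
from h import *
st()
E
```

```text
clock: 31.62
tcp_pos: [0.513, -0.0872, 0.1325]
orientation: [-1.571, -0.01, 0.01]
contact_force: [0.2, 5.4, 0.7]
grip_width: -0.0001
card xyz mm 0.1 73.0 132.5 Fy 5.4 Fx 0.2 Fz 0.7 M [0.96 0.07 0.05] t 31.6
clock: 32.03
tcp_pos: [0.513, -0.0881, 0.1319]
orientation: [-1.571, -0.01, 0.01]
contact_force: [-0.6, 4.4, -0.2]
grip_width: -0.0002
card xyz mm 0.1 72.1 131.9 Fy 4.4 Fx -0.6 Fz -0.2 M [1.07 0.04 0.04] t 32.0
```

```bash
python3 -m jog '0 0 0 0 0.3 -0.5 0;0 0 0 0 0 0 0;0 0 0 0 0.3 -0.4 0;0 0 0 0 0 0 0;0 0 0 0 0 0 0' && python3 - <<'E'
from h import *
st()
f=grab('scene'); overlay(f,'o27l.png',(270,190,330,240),13,1,[.2,.1,.0],.0085); st()
E
```

```text
clock: 32.45
tcp_pos: [0.513, -0.0889, 0.1313]
orientation: [-1.571, -0.011, 0.01]
contact_force: [0.4, 5.7, 0.6]
grip_width: -0.0002
card xyz mm 0.1 71.3 131.3 Fy 5.7 Fx 0.4 Fz 0.6 M [1.2  0.03 0.01] t 32.5
card xyz mm 0.1 71.3 131.3 Fy 4.9 Fx -0.2 Fz -0.1 M [ 1.14  0.04 -0.01] t 32.5
```

View pics/o27l.png

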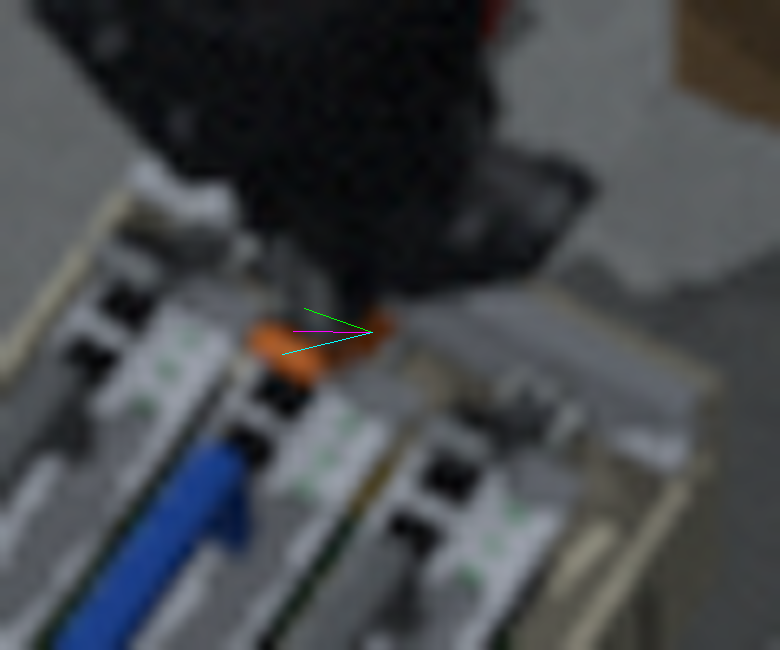

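```bash
python3 -m jog '0 0 0 0 0.3 -0.4 0;0 0 0 0 0 0 0;0 0 0 0 0.3 -0.4 0;0 0 0 0 0 0 0;0 0 0 0 0 0 0' && python3 - <<'E'
from h import *
st();st()
E
```

```text
clock: 32.92
tcp_pos: [0.5131, -0.0891, 0.131]
orientation: [-1.57, -0.011, 0.011]
contact_force: [-1.1, 7.2, 3.4]
grip_width: -0.0
card xyz mm 0.3 71.1 131.0 Fy 7.2 Fx -1.1 Fz 3.4 M [ 1.45  0.32 -0.01] t 32.9
card xyz mm 0.3 71.1 131.0 Fy 7.2 Fx -1.1 Fz 3.4 M [ 1.45  0.32 -0.01] t 32.9
```

```bash
python3 -m jog '0 0 0 0 0 4 0;0 0 0 0 -5 6 0;0 0 0 0 -20 0 0;0 0 0 0 -20 -5 0;0 0 0 0 -3 -30 0' && python3 -m jog '0 0 0 0 0 -38 0;0 0 0 0 0 -38 0;0 0 0 0 0 -38 0;0 0 0 0 0 -28 0;0 0 0 0 0 0 0' && python3 - <<'E'
from h import *
st()
f=grab('wrist'); lever(f); tilt(f); st()
f=grab('scene'); overlay(f,'o28l.png',(270,190,330,240),13,1,[.1,.0],.0085)
E
```

```text
clock: 33.33
tcp_pos: [0.5158, -0.1106, 0.1824]
orientation: [-1.57, -0.021, 0.012]
contact_force: [0.1, -0.1, 1.3]
grip_width: -0.0003
clock: 33.75
tcp_pos: [0.5133, -0.2659, 0.1788]
orientation: [-1.576, -0.001, 0.003]
contact_force: [-0.0, -0.1, -1.2]
grip_width: 0.0001
card xyz mm -2.3 -105.6 178.8 Fy -0.1 Fx -0.0 Fz -1.2 M [-0.04 -0.    0.04] t 33.8
lever R 686 y [54.2 90.1] z [ 99.1 143. ] top pt 58.3
plate card 3986 Y -76.0 36.0 slope mrad -4.3 z0 96.9
plate n- 3038 Y -76.0 37.0 slope mrad -1.0 z0 96.0
plate n+ 2710 Y -76.0 36.0 slope mrad -2.0 z0 96.0
card xyz mm -1.7 -101.7 178.6 Fy 0.7 Fx 0.0 Fz -0.7 M [ 0.05 -0.02  0.01] t 33.8
```

View pics/o28l.png

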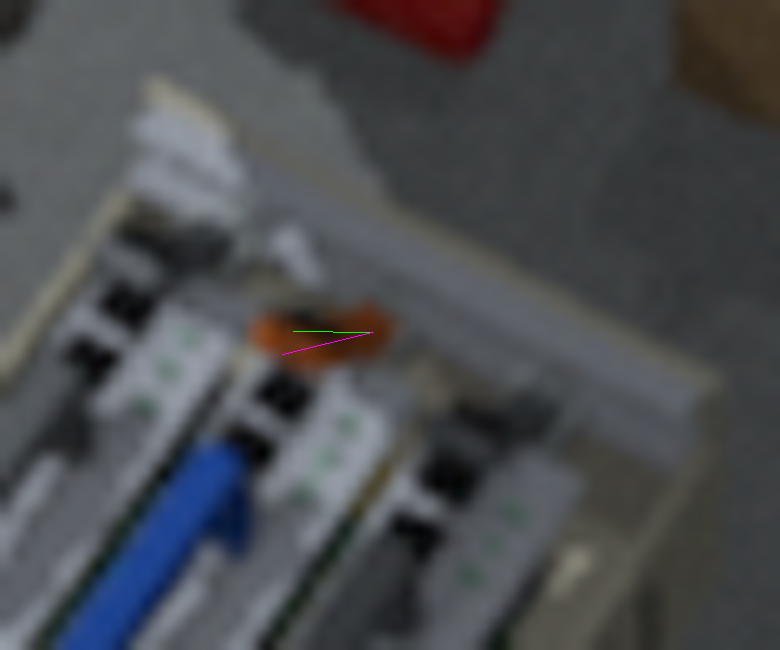

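```bash
python3 -m jog '0 0 0 0 14 0 0;0 0 0 0 14 0 0;0 0 0 0 14 0 0;0 0 0 0 3 3 0;0 0 0 0 0 6 0' && python3 -m jog '0 0 0 0 0 6 0;0 0 0 0 0 5 0;0 0 0 0 0 3 0;0 0 0 0 0 2 0;0 0 0 0 0 0 0' && python3 -c "
from h import *
st()
f=grab('wrist'); lever(f); tilt(f)"
```

```text
clock: 34.27
tcp_pos: [0.5144, -0.2469, 0.133]
orientation: [-1.57, -0.009, 0.012]
contact_force: [-0.2, 1.0, 0.4]
grip_width: 0.0
clock: 34.68
tcp_pos: [0.5154, -0.2317, 0.1344]
orientation: [-1.572, -0.012, 0.01]
contact_force: [0.1, -0.0, -0.6]
grip_width: 0.0
card xyz mm 0.2 -71.5 134.4 Fy -0.0 Fx 0.1 Fz -0.6 M [-0.04 -0.09  0.  ] t 34.7
lever R 560 y [53.4 62.1] z [136.5 142.8] top pt 57.4
plate card 6880 Y -76.0 56.0 slope mrad -1.8 z0 97.0
plate n- 4689 Y -76.0 56.0 slope mrad -0.6 z0 96.1
plate n+ 4612 Y -76.0 56.0 slope mrad 0.2 z0 96.2
```

```bash
python3 -m jog '0 0 0 0 0.5 0.8 0;0 0 0 0 0 0 0;0 0 0 0 0.5 0.7 0;0 0 0 0 0 0 0;0 0 0 0 0 0 0' && python3 -c "
from h import *
st()" && python3 -m jog '0 0 0 0 0.5 0.6 0;0 0 0 0 0 0 0;0 0 0 0 0.5 0.6 0;0 0 0 0 0 0 0;0 0 0 0 0 0 0' && python3 -c "
from h import *
st()
f=grab('wrist'); lever(f); tilt(f)"
```

```text
clock: 35.15
tcp_pos: [0.5151, -0.2307, 0.1329]
orientation: [-1.571, -0.011, 0.01]
contact_force: [0.2, -1.7, 2.5]
grip_width: -0.0002
card xyz mm -0.0 -70.6 132.9 Fy -1.7 Fx 0.2 Fz 2.5 M [-0.34 -0.08 -0.01] t 35.1
clock: 35.57
tcp_pos: [0.5151, -0.2301, 0.1322]
orientation: [-1.572, -0.011, 0.009]
contact_force: [0.5, -4.1, 5.1]
grip_width: 0.0001
card xyz mm 0.0 -69.9 132.2 Fy -4.1 Fx 0.5 Fz 5.1 M [-0.85 -0.03  0.04] t 35.6
lever R 563 y [51.7 61.1] z [134.8 141. ] top pt 55.7
plate card 7039 Y -76.0 56.0 slope mrad 1.8 z0 96.8
plate n- 4828 Y -76.0 57.0 slope mrad -0.3 z0 96.1
plate n+ 4811 Y -76.0 57.0 slope mrad -0.5 z0 96.2
```

```bash
python3 -m jog '0 0 0 0 0.3 0.6 0;0 0 0 0 0 0 0;0 0 0 0 0.3 0.6 0;0 0 0 0 0 0 0;0 0 0 0 0 0 0' && python3 -c "
from h import *
st()
f=grab('wrist'); lever(f); tilt(f)" && python3 -m jog '0 0 0 0 0.2 0.5 0;0 0 0 0 0 0 0;0 0 0 0 0.2 0.5 0;0 0 0 0 0 0 0;0 0 0 0 0 0 0' && python3 -c "
from h import *
st()
f=grab('wrist'); lever(f); tilt(f)"
```

```text
clock: 36.03
tcp_pos: [0.5152, -0.23, 0.1321]
orientation: [-1.573, -0.01, 0.008]
contact_force: [-0.4, -5.5, 7.6]
grip_width: -0.0001
card xyz mm 0.1 -69.8 132.1 Fy -5.5 Fx -0.4 Fz 7.6 M [-1.21  0.16  0.01] t 36.0
lever R 564 y [51.7 60.8] z [134.8 140.7] top pt 55.4
plate card 7058 Y -76.0 56.0 slope mrad 2.5 z0 96.8
plate n- 4825 Y -76.0 57.0 slope mrad 0.5 z0 96.2
plate n+ 4778 Y -76.0 57.0 slope mrad -0.5 z0 96.2
clock: 36.5
tcp_pos: [0.5153, -0.2298, 0.132]
orientation: [-1.574, -0.01, 0.007]
contact_force: [-0.7, -8.1, 9.6]
grip_width: 0.0001
card xyz mm 0.2 -69.6 132.0 Fy -8.1 Fx -0.7 Fz 9.6 M [-1.59  0.23 -0.01] t 36.5
lever R 586 y [51.6 60.7] z [134.6 140.8] top pt 55.5
plate card 7086 Y -76.0 56.0 slope mrad 2.4 z0 96.8
plate n- 4864 Y -76.0 57.0 slope mrad 0.5 z0 96.1
plate n+ 4783 Y -76.0 57.0 slope mrad -0.9 z0 96.2
```

```bash
python3 -m jog '0 0 0 0 -0.7 -3 0;0 0 0 0 -3 -6 0;0 0 0 0 -15 -3 0;0 0 0 0 -25 0 0;0 0 0 0 -25 0 0' && python3 -m jog '0 0 0 0 0 -20 0;0 0 0 0 0 -30 0;0 0 0 0 0 -25 0;0 0 0 0 0 -5 0;0 0 0 0 0 0 0' && python3 - <<'E'
from h import *
st()
f=grab('wrist'); lever(f); tilt(f); save(f,'w30.png'); np.save('w30.npy',f,allow_pickle=True)
f=grab('scene'); overlay(f,'o30l.png',(270,190,330,240),13,1,[.1,.0],.0085); overlay(f,'o30.png',(240,240,300,290),12,-1,[.1,0],.0085)
E
```

```text
clock: 36.97
tcp_pos: [0.5136, -0.2382, 0.1987]
orientation: [-1.568, -0.008, 0.014]
contact_force: [0.5, 0.1, 0.5]
grip_width: 0.0002
clock: 37.38
tcp_pos: [0.5148, -0.3207, 0.1984]
orientation: [-1.57, -0.006, 0.009]
contact_force: [-0.4, 0.4, -0.1]
grip_width: -0.0
card xyz mm -1.8 -160.5 198.4 Fy 0.4 Fx -0.4 Fz -0.1 M [ 0.07  0.01 -0.  ] t 37.4
lever R 1025 y [53.7 90.3] z [ 98.2 141.1] top pt 56.8
plate card 2013 Y -76.0 -11.0 slope mrad -2.1 z0 96.6
plate n- 1735 Y -76.0 -11.0 slope mrad -1.1 z0 96.0
plate n+ 1609 Y -76.0 -11.0 slope mrad -4.9 z0 96.0
```

View pics/w30.png

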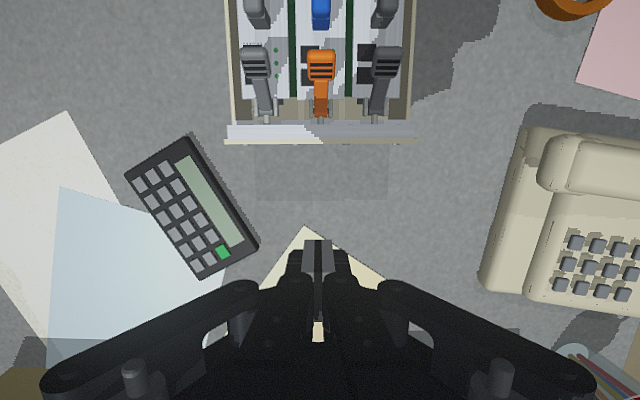

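View pics/o30l.png

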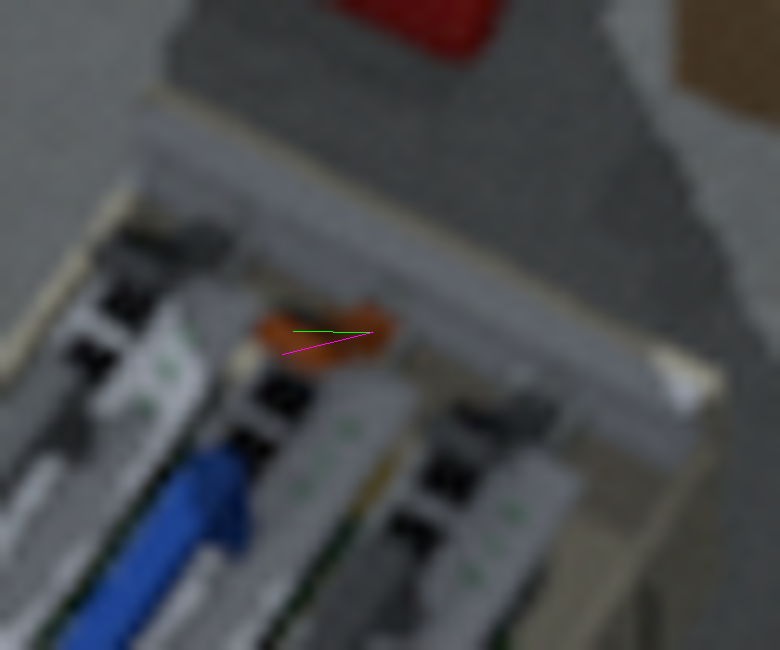

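View pics/o30.png

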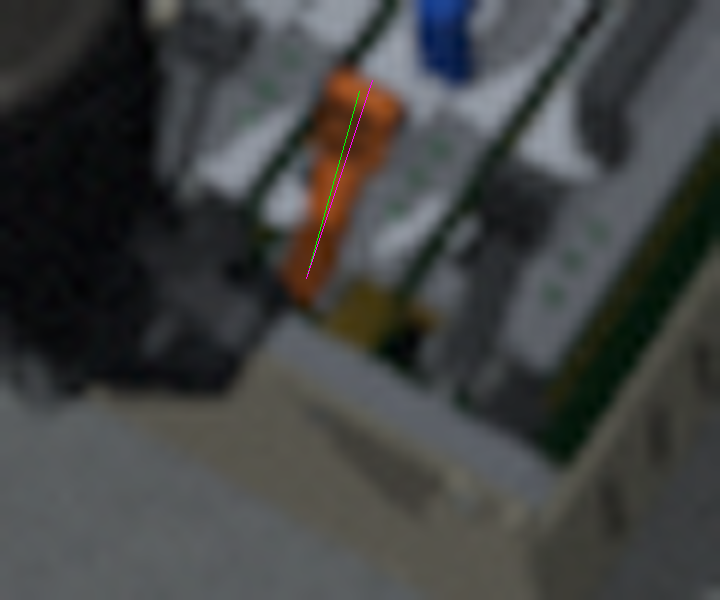

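```bash
cat >> h.py <<'E'
def cmp(f):
    P=cloud(f); q=P[...,:2]-C; X=q@EX*1e3; Y=q@EY*1e3; Z=P[...,2]*1e3
    for s in(1,-1):
        for dx in(-42,0,42):
            # top (outer) face of lever tip: fit angle
            m=(abs(X-dx)<8)&(Y*s>42)&(Y*s<95)&(Z>115)&(Z<150)
            y=Y[m]*s; z=Z[m]
            if m.sum()<60: print('L' if s>0 else 'R',dx,'n',m.sum()); continue
            k=y<np.percentile(y,2)+18
            c=np.polyfit(y[k],z[k],1)
            print('L' if s>0 else 'R',dx,'n',m.sum(),'tip y %.1f'%np.percentile(y,2),'ztop %.1f'%np.percentile(z,98),'slope deg %.1f'%np.degrees(np.arctan(c[0])),'z@60 %.1f'%np.polyval(np.polyfit(y,z,2),60))
E
python3 - <<'E'
from h import *
f=np.load('w30.npy',allow_pickle=True).item(); cmp(f)
E
python3 -m jog '0 0 0 0 0 30 0;0 0 0 0 0 35 0;0 0 0 0 0 25 0;0 0 0 0 0 0 0;0 0 0 0 0 0 0' && python3 - <<'E'
from h import *
st()
f=grab('wrist'); cmp(f); tilt(f); handle2(f,near=C); save(f,'w31.png'); np.save('w31.npy',f,allow_pickle=True)
E
```

```text
L -42 n 0
L 0 n 0
L 42 n 0
R -42 n 959 tip y 51.3 ztop 140.3 slope deg -42.5 z@60 135.2
R 0 n 997 tip y 52.9 ztop 141.3 slope deg -42.1 z@60 137.9
R 42 n 1019 tip y 51.3 ztop 140.2 slope deg -42.4 z@60 134.8
clock: 37.9
tcp_pos: [0.5151, -0.2252, 0.1995]
orientation: [-1.57, -0.015, 0.015]
contact_force: [0.3, -0.5, 0.2]
grip_width: -0.0002
card xyz mm 0.1 -65.0 199.5 Fy -0.5 Fx 0.3 Fz 0.2 M [ 0.01 -0.01  0.06] t 37.9
L -42 n 730 tip y 50.1 ztop 140.3 slope deg -35.1 z@60 135.1
L 0 n 713 tip y 50.7 ztop 142.7 slope deg -34.1 z@60 138.3
L 42 n 752 tip y 50.2 ztop 140.2 slope deg -35.5 z@60 135.1
R -42 n 488 tip y 50.7 ztop 140.3 slope deg -33.1 z@60 135.8
R 0 n 474 tip y 53.0 ztop 141.3 slope deg -35.9 z@60 138.0
R 42 n 508 tip y 50.8 ztop 140.4 slope deg -35.6 z@60 135.6
plate card 4140 Y -76.0 76.0 slope mrad 2.9 z0 96.8
plate n- 3338 Y -76.0 76.0 slope mrad -0.2 z0 96.1
plate n+ 3093 Y -76.0 76.0 slope mrad -0.3 z0 96.1
n 1556 centre [ 0.5148 -0.1615] top 0.1344 yaw 0.81 ext 0.0571 0.011 in tool [ 1.  65.1 65.9]
```

View pics/w31.png

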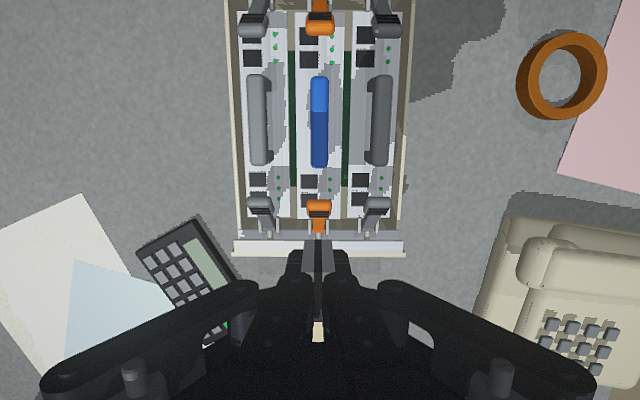

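```bash
python3 -m jog '0 0 0 0 0 25 0;0 0 0 0 0 38 0;0 0 0 0 0 38 0;0 0 0 0 0 38 0;0 0 0 0 0 26 0' && python3 -m jog '0 0 0 0 15 0 0;0 0 0 0 20 0 0;0 0 0 0 20 0 0;0 0 0 0 10 -3 0;0 0 0 0 0 -6 0' && python3 -c "
from h import *
st()"
```

```text
clock: 38.37
tcp_pos: [0.5124, -0.061, 0.1995]
orientation: [-1.57, -0.012, 0.011]
contact_force: [-0.7, 0.2, 0.2]
grip_width: -0.0001
clock: 38.78
tcp_pos: [0.5112, -0.0732, 0.1322]
orientation: [-1.57, -0.007, 0.014]
contact_force: [0.3, -0.4, -0.0]
grip_width: -0.0002
card xyz mm -1.5 87.0 132.2 Fy -0.4 Fx 0.3 Fz -0.0 M [ 0.06 -0.01 -0.  ] t 38.8
```

```bash
python3 -m jog '0 0 0 0.5 0 -5 0;0 0 0 0 0 -4 0;0 0 0 0 0 -2 0;0 0 0 0 0 0 0;0 0 0 0 0 0 0' && python3 -c "
from h import *
st()"
```

```text
clock: 39.2
tcp_pos: [0.5138, -0.0843, 0.1351]
orientation: [-1.571, -0.011, 0.009]
contact_force: [0.6, -0.2, -1.3]
grip_width: -0.0002
card xyz mm 1.0 75.9 135.1 Fy -0.2 Fx 0.6 Fz -1.3 M [-0.04  0.06  0.  ] t 39.2
```

```bash
python3 -m jog '0 0 0 -0.7 1 -1 0;0 0 0 0 1 -0.7 0;0 0 0 0 0.7 -0.5 0;0 0 0 0 0 0 0;0 0 0 0 0 0 0' && python3 -c "
from h import *
st()" && python3 -m jog '0 0 0 0 0.2 -0.7 0;0 0 0 0 0.2 -0.6 0;0 0 0 0 0 0 0;0 0 0 0 0 0 0;0 0 0 0 0 0 0' && python3 -c "
from h import *
st()"
```

```text
clock: 39.62
tcp_pos: [0.5127, -0.0861, 0.1316]
orientation: [-1.571, -0.01, 0.011]
contact_force: [0.7, -0.4, -0.8]
grip_width: 0.0001
card xyz mm -0.2 74.1 131.6 Fy -0.4 Fx 0.7 Fz -0.8 M [-0.04 -0.02  0.01] t 39.6
clock: 40.03
tcp_pos: [0.5128, -0.087, 0.1313]
orientation: [-1.57, -0.011, 0.011]
contact_force: [-0.4, 2.3, -0.1]
grip_width: 0.0
card xyz mm -0.1 73.2 131.3 Fy 2.3 Fx -0.4 Fz -0.1 M [ 0.54 -0.03 -0.04] t 40.0
```

```bash
python3 -m jog '0 0 0 0 0.3 -0.6 0;0 0 0 0 0 0 0;0 0 0 0 0.3 -0.6 0;0 0 0 0 0 0 0;0 0 0 0 0 0 0' && python3 -c "
from h import *
st()" && python3 -m jog '0 0 0 0 0.3 -0.5 0;0 0 0 0 0 0 0;0 0 0 0 0.3 -0.4 0;0 0 0 0 0 0 0;0 0 0 0 0 0 0' && python3 -c "
from h import *
st()"
```

```text
clock: 40.45
tcp_pos: [0.5128, -0.0882, 0.1307]
orientation: [-1.57, -0.011, 0.011]
contact_force: [0.1, 5.1, 0.4]
grip_width: -0.0003
card xyz mm -0.1 72.0 130.7 Fy 5.1 Fx 0.1 Fz 0.4 M [ 1.11  0.03 -0.03] t 40.5
clock: 40.87
tcp_pos: [0.5129, -0.0887, 0.1303]
orientation: [-1.57, -0.011, 0.011]
contact_force: [-1.1, 6.1, 2.1]
grip_width: 0.0001
card xyz mm 0.1 71.5 130.3 Fy 6.1 Fx -1.1 Fz 2.1 M [ 1.41  0.22 -0.02] t 40.9
```

```bash
python3 -m jog '0 0 0 0 0.3 -0.6 0;0 0 0 0 0 0 0;0 0 0 0 0.3 -0.5 0;0 0 0 0 0 0 0;0 0 0 0 0 0 0' && python3 -c "
from h import *
st()"
```

```text
clock: 41.28
tcp_pos: [0.5131, -0.0888, 0.13]
orientation: [-1.569, -0.012, 0.011]
contact_force: [-2.2, 8.0, 5.6]
grip_width: -0.0001
card xyz mm 0.2 71.4 130.0 Fy 8.0 Fx -2.2 Fz 5.6 M [1.84 0.36 0.01] t 41.3
```

```bash
python3 -m jog '0 0 0 0 -0.5 1 0;0 0 0 0 -1 3 0;0 0 0 0 -5 6 0;0 0 0 0 -25 0 0;0 0 0 0 -30 0 0' && python3 -m jog '0 0 0 0 -8 -38 0;0 0 0 0 0 -38 0;0 0 0 0 0 -38 0;0 0 0 0 0 -35 0;0 0 0 0 0 0 0' && python3 -m jog '0 0 0 0 0 -10 0;0 0 0 0 0 0 0;0 0 0 0 0 0 0;0 0 0 0 0 0 0;0 0 0 0 0 0 0' && python3 - <<'E'
from h import *
st()
f=grab('wrist'); cmp(f); tilt(f); handle2(f,near=C); save(f,'w32.png'); np.save('w32.npy',f,allow_pickle=True)
E
```

```text
clock: 41.7
tcp_pos: [0.511, -0.081, 0.1903]
orientation: [-1.571, -0.007, 0.014]
contact_force: [0.1, -0.9, 0.4]
grip_width: 0.0001
clock: 42.12
tcp_pos: [0.5129, -0.2396, 0.1992]
orientation: [-1.576, -0.001, 0.002]
contact_force: [-0.3, -1.1, 0.4]
grip_width: -0.0002
clock: 42.53
tcp_pos: [0.515, -0.2383, 0.1991]
orientation: [-1.571, -0.012, 0.012]
contact_force: [-0.1, 0.5, 0.3]
grip_width: 0.0001
card xyz mm -0.2 -78.2 199.1 Fy 0.5 Fx -0.1 Fz 0.3 M [0.04 0.04 0.03] t 42.5
L -42 n 379 tip y 49.8 ztop 140.5 slope deg 16.5 z@60 134.4
L 0 n 359 tip y 49.7 ztop 142.3 slope deg 18.6 z@60 136.8
L 42 n 399 tip y 49.9 ztop 140.6 slope deg 12.4 z@60 133.3
R -42 n 543 tip y 50.9 ztop 140.5 slope deg -36.7 z@60 135.6
R 0 n 532 tip y 52.8 ztop 141.6 slope deg -36.3 z@60 138.4
R 42 n 571 tip y 50.9 ztop 140.4 slope deg -37.0 z@60 135.4
plate card 4221 Y -76.0 71.0 slope mrad 0.9 z0 96.7
plate n- 3398 Y -76.0 72.0 slope mrad 1.1 z0 96.1
plate n+ 3211 Y -76.0 72.0 slope mrad 0.4 z0 96.2
n 1627 centre [ 0.5149 -0.1614] top 0.1343 yaw 0.87 ext 0.0567 0.011 in tool [ 1.  64.8 77.1]
```

```bash
python3 -m jog '0 0 0 0 -5 15 0;0 0 0 0 -5 15 0;0 0 0 0 -5 10 0;0 0 0 0 -5 0 0;0 0 0 0 0 0 0' && python3 -m jog '0 0 0 0 0 0 0;0 0 0 0 0 0 0;0 0 0 0 0 0 0;0 0 0 0 0 0 0;0 0 0 0 0 0 0' && python3 - <<'E'
from h import *
st()
f=grab('wrist'); cmp(f); tilt(f); handle2(f,near=C); save(f,'w33.png',(220,0,430,250),3)
f=grab('top'); save(f,'t33.png',(205,150,405,250),4)
E
```

```text
clock: 43.0
tcp_pos: [0.5153, -0.1984, 0.2207]
orientation: [-1.572, -0.014, 0.011]
contact_force: [0.5, -0.4, -0.2]
grip_width: -0.0001
clock: 43.42
tcp_pos: [0.514, -0.2001, 0.2187]
orientation: [-1.571, -0.009, 0.01]
contact_force: [0.4, -0.3, -0.4]
grip_width: -0.0
card xyz mm -0.6 -39.9 218.7 Fy -0.3 Fx 0.4 Fz -0.4 M [ 0.03  0.01 -0.05] t 43.4
L -42 n 628 tip y 50.2 ztop 140.5 slope deg -38.3 z@60 134.9
L 0 n 631 tip y 50.5 ztop 141.9 slope deg -40.3 z@60 136.0
L 42 n 665 tip y 50.1 ztop 140.7 slope deg -38.0 z@60 134.7
R -42 n 358 tip y 50.7 ztop 140.3 slope deg -30.6 z@60 136.1
R 0 n 288 tip y 52.8 ztop 141.8 slope deg -25.6 z@60 139.8
R 42 n 376 tip y 50.7 ztop 140.4 slope deg -31.4 z@60 135.8
plate card 3412 Y -76.0 76.0 slope mrad 0.1 z0 96.8
plate n- 2805 Y -76.0 76.0 slope mrad -0.8 z0 96.1
plate n+ 2628 Y -76.0 76.0 slope mrad 0.7 z0 96.2
n 1205 centre [ 0.515  -0.1611] top 0.1343 yaw 1.24 ext 0.0574 0.0109 in tool [ 1.4 84.4 38.9]
```

View pics/w33.png

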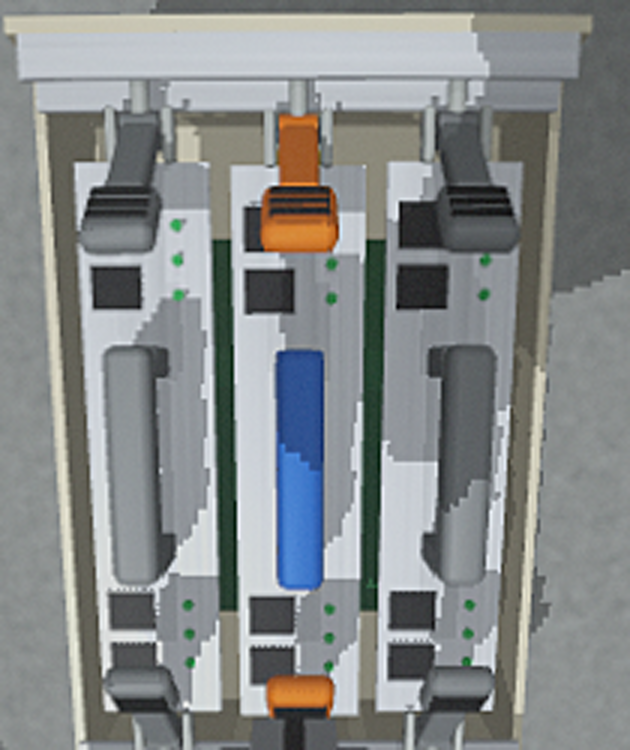

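View pics/t33.png

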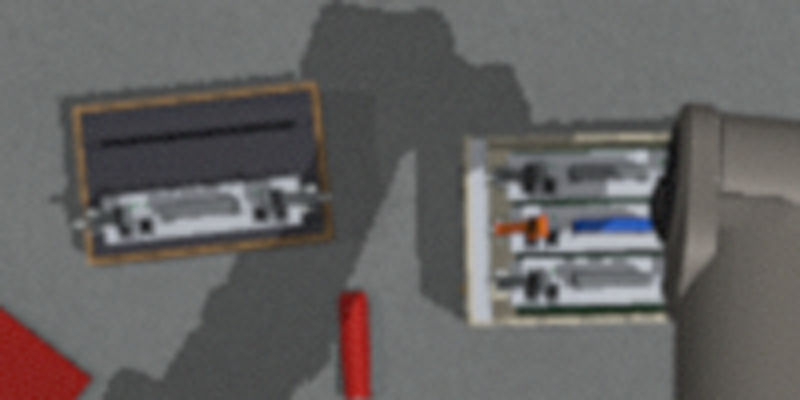

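```bash
python3 -c "
from bench import r
print(r.hand_in())"
```

```text
the job is handed in; nothing more can be done
None
```

The line card is in the middle slot with both orange levers shut, and I handed the job in at 43 s. No verdict came back.

**What I did:** I took the card out of the foam box, lowered it onto its connector with the levers open and let go. I then swung the levers by turns (L, R, L, R, L, R) and finished with a touch-up on L. At the stops I pushed with about 8 to 13 N.

**Last checks, from the wrist camera against the neighbouring cards:**
- **Card:** its face plate is about 0.6 mm above theirs (1.6 mm is allowed) and level within about 1 mrad. It has slid about 1 mm along the slot.
- **Levers:** both are shut to about 0.02–0.04 rad by my estimates (0.08 is allowed). They sprang back slightly from their stops.
- **Clearance:** the gripper was well clear of everything. The spare and screwdriver look unmoved in the top view; I did not measure the other things.

**What went less well:**
- **L lever, first swing:** it snapped past its first hump. I measured the card about 19 mrad out of level, against a limit of 22 mrad.
- **R lever, first swing:** my finger rode onto the lever tip and pressed that end of the card down by about 5 mm, with about 11 N. The task said not to do this. The middle of the card stayed about 3.8 mm above home, and I then carried on with the levers alone.

By my measurements no failure limit was crossed, but both of those moments came close.

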